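# Clear the pile on the dispatch desk

## Task

Take the pile on the desk apart and put each thing in its own place: the pale order book on the long blue rest and the dark slide case on the short yellow rest, each lying face up, centred on its rest and in line with it between the end lips; the white till roll upright in the round green dish, and the date stamp upright on its foot in the orange tray. Never let the roll or the stamp topple, and leave the glue stick and the black capsule sleeve where they stand.

Things in the scene. Friction and masses are not known exactly. Their poses are not given: they have to be found in the camera images.
- order_book: Pale grey-green order book, 70 mm (x) by 149 mm (y), 19 mm thick, about 0.28 kg, lying flat on the desk at the bottom of the pile; both its ends show beyond the slide case. Origin at the centre of its underside, z up. 
- slide_case: Plain dark, almost black flat case, closed (its lid does not move), 68 mm (x) by 108 mm (y), 15 mm thick, about 0.06 kg, lying flat on the order book, long side along the book's. Origin at the centre of its underside, z up. 
- till_roll: White paper till roll, 58 mm diameter, 57 mm tall, about 0.11 kg, standing on one end of the slide case, next to the date stamp (about 4 mm between them, along the case's y). Either may be at either end. Origin at the centre of its underside, z up. 
- date_stamp: Red and black self-inking date stamp, 78 mm tall, about 0.11 kg, standing on the slide case next to the till roll. Black foot plate 34 mm (x) by 50 mm (y) at the bottom, red cap 34 mm (x) by 52 mm (y) from 51 to 77 mm height (the cap does not move); grip it by the cap. Its y axis lies across the case (along the case's x). Origin at the centre of its underside, z up. 
- book_rest: Fixed blue desk rest for the order book: deck 46 mm wide (x; foot 50), top 14 mm above the desk; across each end a 6 mm thick upright lip, 26 mm high (12 above the deck), 174 mm clear between the lips (along y); long sides open. Narrower than the order book, so fingers pass beside it. Origin at the centre of its underside, z up. y runs along its length.
- case_rest: Fixed yellow desk rest for the slide case: deck 46 mm wide (x; foot 50), top 14 mm above the desk; across each end a 6 mm thick upright lip, 26 mm high (12 above the deck), 132 mm clear between the lips (along y); long sides open. Narrower than the slide case, so fingers pass beside it. Origin at the centre of its underside, z up. y runs along its length.
- roll_dish: Fixed round green dish for the till roll: 92 mm outside, 84 mm inside, floor 4 mm thick, rim 16 mm high. Origin at the centre of its underside, z up. 
- stamp_tray: Fixed orange rectangular tray for the date stamp: inside 60 mm (x) by 78 mm (y), walls 4 mm thick, floor 4 mm thick, rim 16 mm high. Origin at the centre of its underside, z up. 
- glue_stick: Yellow and blue glue stick standing on the desk, 28 mm diameter, 84 mm tall; to be left alone. Origin at the centre of its underside, z up. 
- capsule_0: Black bottle capsule sleeve standing on the desk, 34 mm diameter, 60 mm tall; to be left alone. Origin at the centre of its underside, z up. 
Mind the look-alikes: they are no part of the job. There is more than one size of the till_roll; the job needs the smallest.

How it is judged (in metres and radians):
At the end, for the whole second after the job is handed in: Book and case each lie face up on their own rest, centred within 15 mm both ways and in line within 0.2 rad; roll and stamp stand upright on the floor of dish and tray, within 16 and 22 mm of the centre; all released and at rest (x of order_book in the frame of book_rest between -0.015 and 0.015 m and y of order_book in the frame of book_rest between -0.015 and 0.015 m and z of order_book in the frame of book_rest between 0.009 and 0.019 m and angle between the y axis of order_book and the y axis of book_rest, either way round below 0.2 rad and angle between each of order_book, slide_case, till_roll, date_stamp's own z axis and vertical below 0.12 rad and linear speed of each of order_book, slide_case, till_roll, date_stamp below 0.02 m/s and x of slide_case in the frame of case_rest between -0.015 and 0.015 m and y of slide_case in the frame of case_rest between -0.015 and 0.015 m and z of slide_case in the frame of case_rest between 0.009 and 0.019 m and angle between the y axis of slide_case and the y axis of case_rest, either way round below 0.2 rad and horizontal distance between till_roll and roll_dish below 0.016 m and z of till_roll in the frame of roll_dish between -0.002 and 0.009 m and horizontal distance between date_stamp and stamp_tray below 0.022 m and z of date_stamp in the frame of stamp_tray between -0.002 and 0.009 m); the robot touches nothing.
It fails at once if the till roll or the date stamp topples (angle between any of till_roll, date_stamp's own z axis and vertical above 0.7 rad).
It fails at once if the glue stick or the black capsule sleeve is moved by more than 30 mm or knocked over (distance of any of glue_stick, capsule_0 from where it was at the start of the episode above 0.03 m or angle between any of glue_stick, capsule_0's own z axis and vertical above 0.7 rad).
It also fails if it takes over 112 s, if anything falls off the work surface, if the arm or the gripper's body presses on something with over 40 N, if the wrist force passes 120 N, or if a joint passes its speed limit or range.

## Robot

A 6-joint arm with a two-finger parallel gripper is mounted at the origin on a cart in front of the work surface, level with it; the furniture and walls round the work are solid. World frame = base frame: x ahead of the robot, y to its left, z up, the work surface at z = 0. Lengths are in mm, angles in degrees, forces in N, time in s.
With the tool pointing down it reaches from about 300 to 875 mm from the base axis. Payload 6.4 kg.
Tool frame: the origin (TCP) lies midway between the tips of the shut fingers; the grasp point (between the pads) lies 19 mm behind it; z points along the fingers, x is the direction in which the jaws open and shut, and the axes are right-handed (so a half turn about z gives the same grasp; the last joint's range is limited). The gripper opens to 88 mm and grips with 3 to 60 N. Pads are 18 mm wide; open, the fingers measure 123 mm over their backs; the gripper's body (75 mm by 187 mm) begins 45 mm behind the grasp point.
Start: joints at [57.794, 10.359, 92.074, -0, 77.567, -11.82], TCP at [200.285, 539.006, 238.714] pointing down, gripper open.
Joint ranges: [-171.53, 171.53], [-51.25, 118.39], [17.06, 147.69], [-65.23, 245.23], [0, 150.52], [-178.68, 178.68]. Speed limits (degrees/s): [147.25, 147.25, 172.46, 180, 180, 180].

## Interface

Orientations are given as [roll, pitch, yaw] about the fixed x, y, z axes, in that order (R = Rz(yaw) Ry(pitch) Rx(roll)).
In Python, from cell import read_state, capture, sign_off gives the robot as it stands. The module is installed in compiled form; this text tells all that it offers.
- The arm moves only by the tool play_rows, never from a script. Its argument "moves" is a list that holds one entry, the list of rows, each a list of 7 numbers: the shift along the tool's x, y, z in cm, then the turn, a rotation vector about the tool's x, y, z in degrees, then the opening, from 0 (shut) to 1 (fully open). In form: [[[dx, dy, dz, rx, ry, rz, claw], ...]]. A call has 1 to 5 rows; each row shifts and turns the commanded pose from where the row before left it, along the tool's axes as they then stand; what a row does not reach is not made up. A row lasts 1/10 s, in which the tool goes at most 50 mm and 8.59 degrees, less where a joint would pass 70% of its speed; a pose out of reach is approached as far as the arm can. A call is refused whole if a number of a shift passes 5 or a number of a turn 8.59, either way. A call with a gripper value outside its range is refused whole. The fingers move at their own pace and stop on an object; "force" is the grip in N (left out, the last holds). Time passes only in rows, so rows that do not move let the fingers close. It gives the time, the measured TCP pose, the force and the opening at its end, in the units of the state.
- read_state(): the state, without advancing time (a new reading comes with each control period).
- capture(name): name is "scene" or "side" or "wrist"; returns a dict with "frame" (384x512x3 uint8, red, green, blue), "depth" (384x512 float32, mm along the optical axis (not along the pixel's ray), 0 where there is no reading), "vfov" (degrees; the focal length in pixels is half the picture's height over the tangent of half this angle, whatever the lens; pixels are square), "cx", "cy" (the principal point, pixels), "R" (3x3) and "t" (3): a world point X has camera coordinates R X + t; the wrist camera has in their place "tool_from_camera" (4x4, takes a point from camera to tool coordinates, whose origin is the TCP and whose axes are the tool frame's). Camera axes: x right, y down, z forward; pixel columns grow to the right and rows downward; lengths in mm; the calibration is good to about 2 mm. The wrist camera is an equidistant fisheye: a pixel r from the principal point sees the ray r / f radians off the axis. A picture is of the moment at which its call begins: read the wrist's pose just before it.
- sign_off(): hands the job in, once; it reports no verdict.
The state is a dict: "time": time; "q": joint angles; "qd": joint speeds; "tau": joint torques, N m; "ee_pos": TCP position; "tool_rot": TCP orientation; "force": force on the tool from outside, world axes, zero at the start; "torque": the same for the moment, N m; "finger_gap": finger opening in mm.
Only numpy, scipy, OpenCV 4.12 (cv2) and the standard library are available. Lean on these libraries where they do the work, as an engineer would, in place of code of your own. Each camera call takes 0.05 s, during which the arm holds its last target. There are 200 camera calls.

## Working session

There is one attempt and no reset: what is moved stays moved. The work goes in short steps, Python scripts to look and compute and a tool call to move; the robot and the scene stay as the last step left them, time stands still between calls to the robot, and variables do not carry over. Pictures are saved under pics/ and viewed, about 12 in all and at most 16, crops included, and the job is handed in when it is done.

Besides the shell and the picture viewer there is one more tool, called after "Request:" as name(argument=value, ...), one argument or row to a line, values as JSON. play_rows: Moves the arm, as the interface text tells. Its arguments: {"type":"object","properties":{"moves":{"type":"array"},"force":{"type":"number"}},"required":["moves"]}

```bash
mkdir -p pics; cat > h.py <<'E'
import numpy as np, cv2
from cell import read_state, capture
def save(c,n): cv2.imwrite(f'pics/{n}.png', c['frame'][:,:,::-1])
def cloud(c, st=None):
    d=c['depth']; H,W=d.shape; f=H/2/np.tan(np.radians(c['vfov']/2))
    v,u=np.mgrid[:H,:W].astype(float); 
    P=np.stack([(u-c['cx'])/f*d,(v-c['cy'])/f*d,d],-1)
    return (P-c['t'])@c['R']   # R^T (P-t)
E
python3 - <<'E'
from h import *
import pickle
print(read_state())
S=capture('scene');D=capture('side');pickle.dump((S,D),open('c.pkl','wb'))
print(S['vfov'],S['R'],S['t'],D['R'],D['t'])
cv2.imwrite('pics/a.png',cv2.resize(S['frame'][:,:,::-1],(800,600)))
cv2.imwrite('pics/b.png',cv2.resize(D['frame'][:,:,::-1],(800,600)))
E
```

```text
{'time': 0.0, 'q': array([ 5.77949391e+01,  1.04009440e+01,  9.21300248e+01,  1.02373764e-04,
        7.75654574e+01, -1.18195518e+01]), 'qd': array([ 0.04952618, -0.04460851,  0.00805163, -0.0028857 , -0.06254664,
        0.08196196]), 'tau': array([-1.08211527e-03, -4.33885539e+01, -3.41833234e+01,  6.99660298e-02,
        3.90031538e-02, -1.50570495e-04]), 'ee_pos': array([199.99108132, 538.55271171, 237.83319758]), 'tool_rot': array([-1.79980151e+02,  9.43613246e-02,  6.96144852e+01]), 'force': array([ 0.98747524,  0.36497074, -0.15494352]), 'torque': array([ 0.04327931, -0.02069578, -0.00828601]), 'finger_gap': 88.36546716180158}
51.01871066214145 [[ 0.8340151  -0.55158406 -0.01318463]
 [-0.44631057 -0.66040301 -0.60388305]
 [ 0.3243851   0.50953203 -0.79696388]] [-379.70367768  297.714364    868.01949071] [[ 0.90397777 -0.42722812 -0.01732975]
 [-0.22290006 -0.43627554 -0.87176787]
 [ 0.3648832   0.79192158 -0.48961257]] [-439.4011699   196.93918541  826.35670695]
```

View pics/a.png

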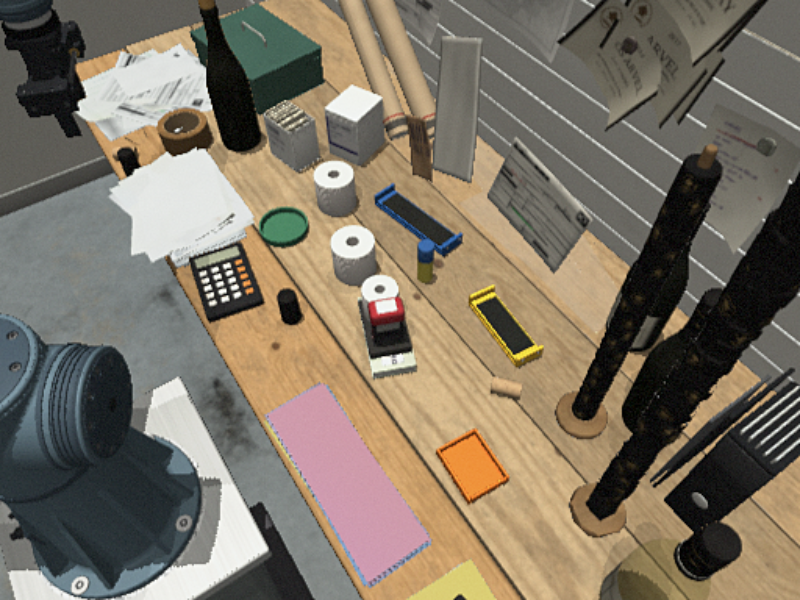

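View pics/b.png

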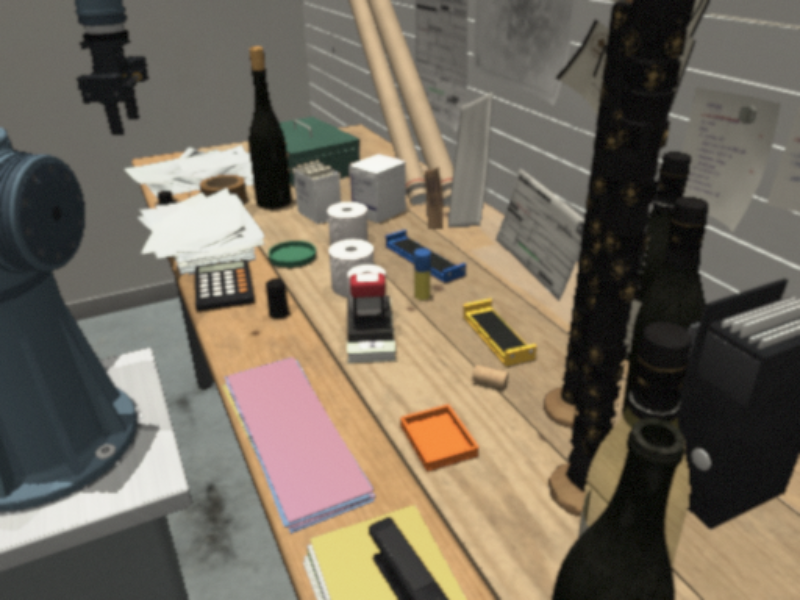

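The pile stands at about (385,320) in the scene picture, with the red stamp at the near end and the roll behind it. Rests are at (418,220) and (505,325), the dish at (284,225), the tray at (472,465); two larger rolls stand at (353,253) and (335,188). Next I build an orthographic top map from the depth.

```bash
cat > m.py <<'E'
from h import *
import pickle
S,D=pickle.load(open('c.pkl','rb'))
hsv=lambda c: cv2.cvtColor(c['frame'],cv2.COLOR_RGB2HSV)
for n,c in(('S',S),('D',D)):
    P=cloud(c);h=hsv(c); ok=(c['depth']>0)
    print(n,'table z', np.median(P[(np.abs(P[...,2])<15)&ok][:,2]))
    near=ok&(P[...,0]>150)&(P[...,0]<900)&(abs(P[...,1])<700)&(P[...,2]<120)&(P[...,2]>-20)
    for nm,lo,hi,s in(('green',60,90,120),('blue',100,120,150),('yellow',22,32,150),('orange',5,15,225),('red',172,180,150)):
        m=near&(h[...,0]>=lo)&(h[...,0]<=hi)&(h[...,1]>s)&(h[...,2]>60)
        nl,L,st,ce=cv2.connectedComponentsWithStats(m.astype(np.uint8))
        for i in range(1,nl):
            if st[i,4]>60:
                p=P[L==i]; r=cv2.minAreaRect(p[:,:2].astype(np.float32))
                print(n,nm,st[i,4],ce[i].round(),'med',np.median(p,0).round(),'z',np.percentile(p[:,2],[2,50,98]).round(1),'rect',np.round(r[0],1),np.round(r[1],1),round(r[2],1))
# ortho map
P=cloud(S);x0,y0,s=250,-330,1.0
img=np.zeros((600,800,3),np.uint8);zz=np.full((600,800),-99.)
q=P.reshape(-1,3);col=S['frame'].reshape(-1,3);o=np.argsort(q[:,2])
for i in o:
    if q[i,2]<130 and q[i,2]>-10:
        r=int(840-q[i,0]);cc=int(480-q[i,1])
        if 0<=r<599 and 0<=cc<799: img[r:r+2,cc:cc+2]=col[i][::-1]
cv2.imwrite('pics/o.png',img)
E
python3 m.py
```

```text
S table z 1.4406490604944056
S blue 334 [266. 148.] med [620. 146.  15.] z [ 2.8 15.2 87.8] rect [611.  200.1] [116.7 207.3] 10.6
S yellow 84 [271. 174.] med [576.  95.  26.] z [ 3.9 25.9 49.3] rect [577.9  97.2] [10.9 24.2] 47.9
S yellow 290 [322. 210.] med [618. -67.  14.] z [ 5.1 14.1 28.7] rect [627.5 -60.6] [140.3  49.3] 84.8
S red 155 [247. 200.] med [445.   9. 110.] z [ 92.1 109.6 114.4] rect [448.9  16.2] [30.9 50.1] 72.2
D table z -0.4917845578673763
D blue 75 [254. 156.] med [623. 296.  11.] z [ 6.1 11.5 21.9] rect [623.3 272.2] [91.9 34.8] 73.1
D blue 67 [286. 175.] med [647. 127.  12.] z [ 5.3 12.5 24.9] rect [649.8 132.3] [28.  50.7] 52.4
D yellow 84 [305. 200.] med [629.   0.  13.] z [ 6.2 12.7 16.9] rect [629.9  -1.4] [58.9 29.7] 30.1
D yellow 126 [322. 220.] med [ 610. -109.   13.] z [ 7.9 13.2 26.2] rect [626.7 -84.9] [94.8 44.9] 84.1
D red 152 [235. 184.] med [446.   4. 103.] z [ 92.6 103.4 111.8] rect [449.6  10.6] [23.9 42.9] 67.5
```

View pics/o.png

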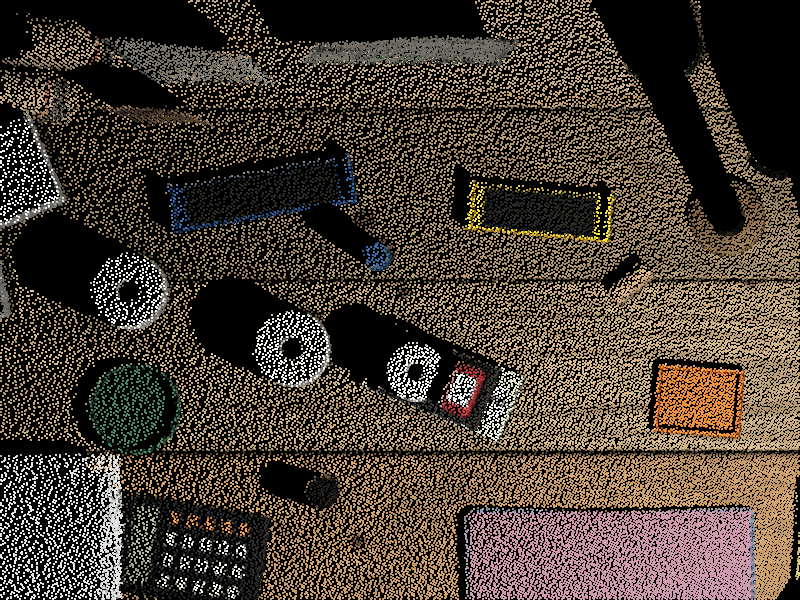

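The top map (x = 840−row, y = 480−col) shows everything clearly. Stamp is near (447,16), small roll (470,65), dish (433,350), tray (441,−217). Blue rest is near (650,218), yellow rest (630,−60). Now the precise fits.

```bash
cat > m2.py <<'E'
from h import *
import pickle
S,D=pickle.load(open('c.pkl','rb'))
for n,c in(('S',S),('D',D)):
    P=cloud(c);h=cv2.cvtColor(c['frame'],cv2.COLOR_RGB2HSV).astype(int); ok=c['depth']>0
    def box(x,y,R,z0,z1): return ok&(np.hypot(P[...,0]-x,P[...,1]-y)<R)&(P[...,2]>z0)&(P[...,2]<z1)
    def rect(m,nm):
        p=P[m]
        if len(p)<8: print(n,nm,'few');return
        r=cv2.minAreaRect(p[:,:2].astype(np.float32)); print(n,nm,len(p),'c',np.round(r[0],1),'sz',np.round(r[1],1),'a',round(r[2],1),'z',np.percentile(p[:,2],[5,50,95]).round(1))
    def circ(m,nm):
        p=P[m]; (cx,cy),r=cv2.minEnclosingCircle(p[:,:2].astype(np.float32)); print(n,nm,len(p),'c',round(cx,1),round(cy,1),'r',round(r,1),'z',np.percentile(p[:,2],[5,50,95]).round(1))
    white=(h[...,1]<60)&(h[...,2]>110)
    rect(box(447,16,45,101,125),'stamp top')
    circ(box(470,65,36,82,97)&white,'roll top')
    rect(box(455,30,75,28,40)&(h[...,2]<90),'case top')
    rect(box(455,30,110,14,25)&(h[...,1]<80)&(h[...,2]>90),'book top')
    sat=h[...,1]>130
    rect(box(650,218,125,8,32)&(h[...,0]>95)&(h[...,0]<125)&sat,'bluerest')
    rect(box(650,218,125,19,32)&(h[...,0]>95)&(h[...,0]<125)&sat,'bluerest lips')
    rect(box(630,-60,110,8,32)&(h[...,0]>20)&(h[...,0]<35)&sat,'yellow')
    rect(box(630,-60,110,19,32)&(h[...,0]>20)&(h[...,0]<35)&sat,'yellow lips')
    circ(box(433,350,60,9,22),'dish rim')
    rect(box(441,-217,75,9,22)&(h[...,1]>150)&(h[...,0]<18),'tray rim')
    circ(box(584,102,25,70,100),'glue')
    circ(box(350,158,40,50,75),'caps')
    for x,y in((490,188),(550,350)): circ(box(x,y,60,55,130)&white,'big')
    print('tbl',np.median(P[box(520,-100,60,-10,12)][:,2]))
    m=box(390,380,400,40,400)&(P[...,0]<720);print('tall', [ (int(a),int(b),int(np.max(P[m&(abs(P[...,0]-a)<20)&(abs(P[...,1]-b)<20)][:,2]))) for a in range(200,720,40) for b in range(280,700,40) if (m&(abs(P[...,0]-a)<20)&(abs(P[...,1]-b)<20)).sum()>3])if n=='S' else 0
E
python3 m2.py
```

```text
S stamp top 301 c [450.9  17.9] sz [34.5 51.8] a 65.5 z [104.2 112.5 115. ]
S roll top 295 c 468.5 65.8 r 29.4 z [90.  93.2 95.3]
S case top 368 c [458.7  38.6] sz [103.   66.7] a 68.2 z [31.5 36.2 39.3]
S book top 280 c [460.   36.3] sz [148.3  70. ] a 67.3 z [16.9 20.6 23.1]
S bluerest 254 c [645.3 217.4] sz [ 46.1 186. ] a 9.7 z [ 9.1 14.9 27.6]
S bluerest lips 75 c [645.6 217.4] sz [ 44.7 186.1] a 9.9 z [20.2 25.3 29.5]
S yellow 361 c [627.5 -58.5] sz [144.8  50.8] a 84.3 z [ 9.4 14.8 27.8]
S yellow lips 94 c [628.3 -58.4] sz [144.7  47.9] a 84.9 z [20.9 26.4 29.5]
S dish rim 209 c 431.7 346.3 r 48.1 z [ 9.7 15.8 19.4]
S tray rim 321 c [ 439.3 -218.4] sz [86.3 67.2] a 85.3 z [10.  15.8 19.3]
S glue 111 c 583.3 103.6 r 14.7 z [71.6 84.5 87.8]
S caps 122 c 348.7 159.5 r 16.4 z [54.2 60.6 63.5]
S big 530 c 491.4 188.9 r 39.1 z [63.8 75.3 77.9]
S big 419 c 548.6 351.6 r 39.0 z [61.6 75.2 78. ]
tbl 1.1470067222069924
tall [(200, 360, 57), (200, 400, 60), (200, 440, 348), (200, 480, 399), (200, 520, 399), (200, 560, 285), (200, 600, 302), (240, 360, 60), (240, 400, 62), (240, 440, 62),
[... 1375 characters left out ...]
32.8] sz [144.3  69.8] a 67.6 z [15.3 18.4 20.4]
D bluerest 175 c [647.1 215.1] sz [ 43.2 187.4] a 9.3 z [ 8.4 12.9 24.2]
D bluerest lips 43 c [645.7 213.5] sz [ 42.3 184.1] a 10.6 z [19.5 22.2 24.9]
D yellow 395 c [630.8 -61.4] sz [145.6  49.5] a 84.4 z [ 9.5 13.9 25.2]
D yellow lips 113 c [631.6 -61.6] sz [145.3  49.2] a 83.8 z [20.1 23.6 26.2]
D dish rim 138 c 434.9 344.2 r 48.2 z [ 9.7 13.1 15.5]
D tray rim 403 c [ 441.7 -219.8] sz [88.4 68. ] a 86.3 z [ 9.6 13.9 16.3]
D glue 93 c 587.2 99.8 r 15.4 z [70.6 81.5 84.7]
D caps 96 c 351.9 158.4 r 17.5 z [51.3 57.9 59.6]
D big 432 c 496.3 186.1 r 40.9 z [58.4 72.1 74.2]
D big 316 c 551.6 346.5 r 39.5 z [57.7 71.8 73.9]
tbl -0.7488410504246986
```

```bash
cat > go.py <<'E'
# usage: go.py x y z yaw [step_mm]  -> rows from the present pose
import sys, numpy as np
from cell import read_state
a=list(map(float,sys.argv[1:])); s=read_state()
p=s['ee_pos'];y=s['tool_rot'][2]; T=np.array(a[:3]); dy=(a[3]-y+180)%360-180
n=int(max(np.ceil(np.linalg.norm(T-p)/(a[4] if len(a)>4 else 40)),np.ceil(abs(dy)/8.4),1))
d=(T-p)/n/10
print('t',round(s['time'],2),p.round(1),s['tool_rot'].round(2),'gap',round(s['finger_gap'],1),'F',s['force'].round(1),'q',s['q'].round(0))
for i in range(n):
    w=np.radians(y+dy*i/n); c,q=np.cos(w),np.sin(w)
    print(f"[{d[0]*c+d[1]*q:.2f},{d[0]*q-d[1]*c:.2f},{-d[2]:.2f},0,0,{-dy/n:.2f},C],",end='\n' if i%5==4 else '')
print()
E
python3 go.py 452 16.6 200 -22 50
```

```text
t 0.1 [200.  538.6 237.9] [-1.7998e+02  8.0000e-02  6.9610e+01] gap 87.9 F [-1.1  0.7 -0.2] q [ 58.  10.  92.  -0.  78. -12.]
[-3.35,3.48,0.32,0,0,7.63,C],[-2.85,3.90,0.32,0,0,7.63,C],[-2.31,4.24,0.32,0,0,7.63,C],[-1.73,4.51,0.32,0,0,7.63,C],[-1.11,4.70,0.32,0,0,7.63,C],
[-0.48,4.81,0.32,0,0,7.63,C],[0.17,4.83,0.32,0,0,7.63,C],[0.81,4.76,0.32,0,0,7.63,C],[1.43,4.61,0.32,0,0,7.63,C],[2.03,4.38,0.32,0,0,7.63,C],
[2.60,4.07,0.32,0,0,7.63,C],[3.11,3.69,0.32,0,0,7.63,C],
```

Request:
play_rows(
  moves=[
    [[-3.35, 3.48, 0.32, 0, 0, 7.63, 1], [-2.85, 3.9, 0.32, 0, 0, 7.63, 1], [-2.31, 4.24, 0.32, 0, 0, 7.63, 1], [-1.73, 4.51, 0.32, 0, 0, 7.63, 1], [-1.11, 4.7, 0.32, 0, 0, 7.63, 1]],
  ],
)

```text
time: 0.6
ee_pos: [305.4, 319.8, 222.3]
tool_rot: [180.0, 0.0, 31.2]
force: [0.8, -0.8, 1.1]
finger_gap: 88.0
```

Request:
play_rows(
  moves=[
    [[-0.48, 4.81, 0.32, 0, 0, 7.63, 1], [0.17, 4.83, 0.32, 0, 0, 7.63, 1], [0.81, 4.76, 0.32, 0, 0, 7.63, 1], [1.43, 4.61, 0.32, 0, 0, 7.63, 1], [2.03, 4.38, 0.32, 0, 0, 7.63, 1]],
  ],
)

```text
time: 1.1
ee_pos: [410.7, 102.3, 206.6]
tool_rot: [-180.0, -0.0, -7.0]
force: [0.9, 0.2, 1.1]
finger_gap: 88.2
```

Request:
play_rows(
  moves=[
    [[2.6, 4.07, 0.32, 0, 0, 7.63, 1], [3.11, 3.69, 0.32, 0, 0, 7.63, 1], [0, 0, 0, 0, 0, 0, 1], [0, 0, 0, 0, 0, 0, 1]],
  ],
  force=15,
)

```text
time: 1.5
ee_pos: [452.2, 16.5, 199.7]
tool_rot: [-180.0, 0.1, -22.0]
force: [-1.0, 0.5, -0.2]
finger_gap: 88.3
```

```bash
cat >> h.py <<'E'
def wcloud():
    s=read_state(); c=capture('wrist'); d=c['depth']; H,W=d.shape
    f=H/2/np.tan(np.radians(c['vfov']/2)); v,u=np.mgrid[:H,:W].astype(float)
    x,y=u-c['cx'],v-c['cy']; r=np.hypot(x,y)+1e-9; th=r/f
    k=np.where(th<1.5,np.tan(np.minimum(th,1.5)),0)*d/r
    P=np.stack([x*k,y*k,d],-1)
    M=c['tool_from_camera']; P=P@M[:3,:3].T+M[:3,3]
    from scipy.spatial.transform import Rotation as Ro
    R=Ro.from_euler('xyz',s['tool_rot'],degrees=True).as_matrix()
    return c,P@R.T+s['ee_pos'],P,s
E
python3 go.py 452 16.6 79 -22 30; python3 - <<'E'
from h import *
c,P,T,s=wcloud(); save(c,'w1'); print(c['vfov'],c['tool_from_camera'].round(2))
h=cv2.cvtColor(c['frame'],cv2.COLOR_RGB2HSV).astype(int);ok=(c['depth']>0)
def rect(m,nm):
    p=P[m]; r=cv2.minAreaRect(p[:,:2].astype(np.float32)) if len(p)>5 else 0; print(nm,len(p),r, np.percentile(p[:,2],[5,50,95]) if len(p) else 0)
B=lambda x,y,R,a,b: ok&(np.hypot(P[...,0]-x,P[...,1]-y)<R)&(P[...,2]>a)&(P[...,2]<b)
rect(B(452,17,45,101,125),'stamp'); rect(B(470,65,36,83,99)&(h[...,2]>110),'roll'); rect(B(459,35,80,29,39)&(h[...,2]<90),'case')
rect(B(459,35,110,14,25)&(h[...,1]<80)&(h[...,2]>90),'book')
E
```

```text
t 1.5 [452.2  16.5 199.7] [-1.800e+02  1.000e-01 -2.205e+01] gap 88.3 F [-1.   0.5 -0.2] q [-13.  -3. 111.   0.  72.   9.]
[-0.00,-0.00,2.41,0,0,-0.01,C],[-0.00,-0.00,2.41,0,0,-0.01,C],[-0.00,-0.00,2.41,0,0,-0.01,C],[-0.00,-0.00,2.41,0,0,-0.01,C],[-0.00,-0.00,2.41,0,0,-0.01,C],

65.70646984690485 [[ 1.0000e+00 -0.0000e+00 -0.0000e+00  9.0000e-02]
 [ 0.0000e+00  9.6000e-01  2.9000e-01 -7.6130e+01]
 [ 0.0000e+00 -2.9000e-01  9.6000e-01 -1.4543e+02]
 [ 0.0000e+00  0.0000e+00  0.0000e+00  1.0000e+00]]
stamp 2343 ((453.2331237792969, 19.552162170410156), (33.66250228881836, 51.224830627441406), 67.76243591308594) [106.47435844 111.23683896 112.68479486]
roll 3259 ((470.365234375, 65.45340728759766), (57.301841735839844, 57.40736770629883), 69.89875793457031) [90.13565994 91.24625871 92.39586406]
case 983 ((464.1352233886719, 46.14187240600586), (98.28108978271484, 67.31289672851562), 67.91944122314453) [33.06870999 34.46394    38.39909855]
book 1115 ((461.87982177734375, 37.81355285644531), (148.3809051513672, 69.52074432373047), 67.34366607666016) [17.45950018 18.75406018 19.98404992]
```

View pics/w1.png

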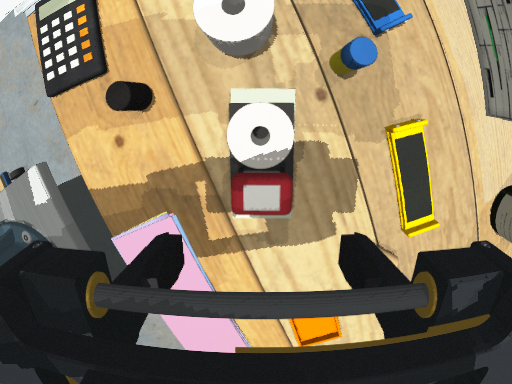

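The wrist picture shows the roll at (261,133) and the red cap at (261,193), both aligned with the jaws. The heights agree with the two fixed cameras. Descending on the cap.

Request:
play_rows(
  moves=[
    [[0, -0.25, 3, 0, 0, 0.2, 1], [0, 0, 3, 0, 0, 0, 1], [0, 0, 3, 0, 0, 0, 1], [0, 0, 2.05, 0, 0, 0, 1], [0, 0, 1, 0, 0, 0, 1]],
  ],
)

```text
time: 2.05
ee_pos: [451.4, 21.6, 78.0]
tool_rot: [180.0, 0.2, -21.9]
force: [-0.6, 0.2, -0.4]
finger_gap: 88.3
```

Request:
play_rows(
  moves=[
    [[0, 0, 0, 0, 0, 0, 0.4], [0, 0, 0, 0, 0, 0, 0.4], [0, 0, 0, 0, 0, 0, 0.4], [0, 0, 0, 0, 0, 0, 0.4], [0, 0, 0, 0, 0, 0, 0.4]],
  ],
  force=20,
)

```text
time: 2.55
ee_pos: [454.0, 19.4, 80.6]
tool_rot: [-180.0, -0.1, -22.1]
force: [0.8, 0.8, 5.1]
finger_gap: 50.7
```

Request:
play_rows(
  moves=[
    [[0, 0, 0, 0, 0, 0, 0.4], [0, 0, 0, 0, 0, 0, 0.4], [0, 0, 0, 0, 0, 0, 0.4], [0, 0, 0, 0, 0, 0, 0.4]],
  ],
)

```text
time: 2.95
ee_pos: [454.1, 19.5, 80.6]
tool_rot: [-180.0, -0.1, -22.2]
force: [-0.3, 0.6, 7.4]
finger_gap: 50.6
```

Request:
play_rows(
  moves=[
    [[0, 0, -1, 0, 0, 0, 0.4], [0, 0, -2, 0, 0, 0, 0.4], [0, 0, -3, 0, 0, 0, 0.4], [0, 0, -3, 0, 0, 0, 0.4], [0, 0, 0, 0, 0, 0, 0.4]],
  ],
)

```text
time: 3.45
ee_pos: [456.1, 19.0, 174.1]
tool_rot: [-179.9, -0.4, -22.1]
force: [1.1, 0.5, -0.9]
finger_gap: 50.5
```

```bash
python3 go.py 440.5 -219 170 -94 30
```

```text
t 3.45 [456.1  19.  174.1] [-179.93   -0.44  -22.14] gap 50.5 F [ 1.1  0.5 -0.9] q [-13.  -1. 113.  -0.  68.  10.]
[0.84,2.51,0.05,0,0,7.98,C],[1.18,2.37,0.05,0,0,7.98,C],[1.50,2.19,0.05,0,0,7.98,C],[1.78,1.96,0.05,0,0,7.98,C],[2.04,1.69,0.05,0,0,7.98,C],
[2.25,1.39,0.05,0,0,7.98,C],[2.43,1.07,0.05,0,0,7.98,C],[2.55,0.72,0.05,0,0,7.98,C],[2.63,0.36,0.05,0,0,7.98,C],
```

Request:
play_rows(
  moves=[
    [[0.84, 2.51, 0, 0, 0, 7.98, 0.4], [1.18, 2.37, 0, 0, 0, 7.98, 0.4], [1.5, 2.19, 0, 0, 0, 7.98, 0.4], [1.78, 1.96, 0, 0, 0, 7.98, 0.4], [2.04, 1.69, 0, 0, 0, 7.98, 0.4]],
  ],
)

```text
time: 3.95
ee_pos: [444.0, -113.3, 168.9]
tool_rot: [180.0, 0.1, -62.4]
force: [0.2, -0.4, -0.5]
finger_gap: 50.8
```

Request:
play_rows(
  moves=[
    [[2.25, 1.39, 0, 0, 0, 7.98, 0.4], [2.43, 1.07, 0, 0, 0, 7.98, 0.4], [2.55, 0.72, 0, 0, 0, 7.98, 0.4], [2.63, 0.36, 0, 0, 0, 7.98, 0.4], [0, 0, 0, 0, 0, 0, 0.4]],
  ],
)

```text
time: 4.45
ee_pos: [437.3, -220.9, 169.1]
tool_rot: [180.0, -0.0, -94.3]
force: [1.2, 0.8, -0.7]
finger_gap: 50.6
```

Request:
play_rows(
  moves=[
    [[0, 0, 0, 0, 0, 0, 0.4], [0, 0, 0, 0, 0, 0, 0.4]],
  ],
)

```text
time: 4.65
ee_pos: [437.5, -217.4, 169.1]
tool_rot: [179.9, 0.1, -93.9]
force: [0.5, 0.1, -1.4]
finger_gap: 51.0
```

```bash
python3 go.py 440.5 -219 55 -94 30; python3 - <<'E'
from h import *
c,P,T,s=wcloud(); save(c,'w2')
h=cv2.cvtColor(c['frame'],cv2.COLOR_RGB2HSV).astype(int);ok=(c['depth']>0)
m=ok&(h[...,0]<18)&(h[...,1]>150)&(P[...,2]>8)&(P[...,2]<22)&(np.hypot(P[...,0]-440,P[...,1]+219)<80)
p=P[m];print(len(p),cv2.minAreaRect(p[:,:2].astype(np.float32)),np.percentile(p[:,2],[5,50,95]))
g=ok&(abs(T[...,0])<24)&(abs(T[...,1])<14)&(T[...,2]>-45)&(T[...,2]<75)
if g.sum(): print('held z below tcp',np.percentile(T[g][:,2],[2,50,99]))
E
```

```text
t 4.65 [ 437.5 -217.4  169.1] [ 1.7993e+02  7.0000e-02 -9.3870e+01] gap 51.0 F [ 0.5  0.1 -1.4] q [-40.   4. 108.   0.  68.  53.]
[0.03,-0.08,2.85,0,0,0.03,C],[0.03,-0.08,2.85,0,0,0.03,C],[0.03,-0.08,2.85,0,0,0.03,C],[0.03,-0.08,2.85,0,0,0.03,C],
853 ((443.21978759765625, -217.76425170898438), (86.10063171386719, 66.79016876220703), 85.00566101074219) [10.99211894 15.0120355  16.29831099]
held z below tcp [-32.07353325 -30.34288782  43.24170566]
```

View pics/w2.png

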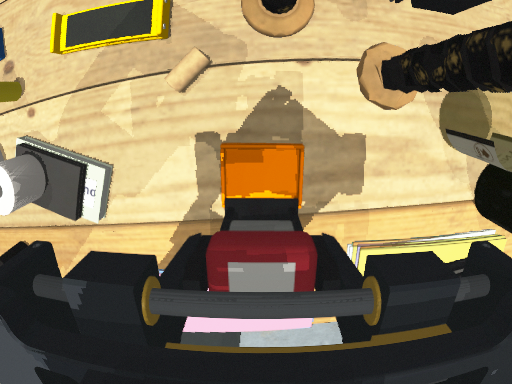

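The stamp is held upright, and the tray sits at (262,175) just ahead of it. I shift about 4 mm and lower.

Request:
play_rows(
  moves=[
    [[0.05, -0.45, 3, 0, 0, 0, 0.4], [0, 0, 3, 0, 0, 0, 0.4], [0, 0, 3, 0, 0, 0, 0.4], [0, 0, 1.3, 0, 0, 0, 0.4], [0, 0, 0.7, 0, 0, 0, 0.4]],
  ],
)

```text
time: 5.2
ee_pos: [441.9, -218.1, 58.7]
tool_rot: [179.9, 0.1, -93.9]
force: [-0.6, -0.8, -1.1]
finger_gap: 50.8
```

Request:
play_rows(
  moves=[
    [[0, 0, 0.4, 0, 0, 0, 0.4], [0, 0, 0.2, 0, 0, 0, 0.4], [0, 0, 0, 0, 0, 0, 0.4], [0, 0, 0, 0, 0, 0, 0.4]],
  ],
)

```text
time: 5.6
ee_pos: [442.9, -219.7, 54.7]
tool_rot: [-179.9, -0.1, -94.0]
force: [-0.5, -0.2, -0.3]
finger_gap: 51.0
```

Request:
play_rows(
  moves=[
    [[0, 0, 0.1, 0, 0, 0, 0.4], [0, 0, 0.1, 0, 0, 0, 0.4], [0, 0, 0.0, 0, 0, 0, 0.4], [0, 0, 0, 0, 0, 0, 0.4]],
  ],
)

```text
time: 6.0
ee_pos: [442.4, -219.2, 51.8]
tool_rot: [180.0, 0.0, -94.0]
force: [0.2, 0.8, -1.0]
finger_gap: 50.8
```

Request:
play_rows(
  moves=[
    [[0, 0, 0.1, 0, 0, 0, 0.4], [0, 0, 0.1, 0, 0, 0, 0.4], [0, 0, 0.0, 0, 0, 0, 0.4]],
  ],
)

```text
time: 6.3
ee_pos: [442.5, -219.3, 49.8]
tool_rot: [-180.0, -0.0, -94.0]
force: [-0.1, 0.6, -0.5]
finger_gap: 50.8
```

Request:
play_rows(
  moves=[
    [[0, 0, 0.1, 0, 0, 0, 0.4], [0, 0, 0, 0, 0, 0, 0.4], [0, 0, 0.0, 0, 0, 0, 0.4]],
  ],
)

```text
time: 6.6
ee_pos: [442.8, -219.4, 49.8]
tool_rot: [-180.0, -0.0, -94.0]
force: [-2.1, 3.6, 8.3]
finger_gap: 50.5
```

Request:
play_rows(
  moves=[
    [[0, 0, 0.1, 0, 0, 0, 0.4], [0, 0, 0, 0, 0, 0, 0.4], [0, 0, 0.0, 0, 0, 0, 0.4]],
  ],
)

```text
time: 6.9
ee_pos: [443.2, -219.5, 49.7]
tool_rot: [-179.9, -0.0, -93.9]
force: [-3.3, 5.6, 17.2]
finger_gap: 51.0
```

Contact found at z 49.8; I ease back up and release.

Request:
play_rows(
  moves=[
    [[0, 0, -0.15, 0, 0, 0, 0.4], [0, 0, 0, 0, 0, 0, 0.45], [0, 0, 0, 0, 0, 0, 0.7], [0, 0, 0, 0, 0, 0, 1], [0, 0, 0, 0, 0, 0, 1]],
  ],
)

```text
time: 7.4
ee_pos: [442.2, -219.1, 49.0]
tool_rot: [180.0, 0.0, -94.0]
force: [0.1, -0.2, -1.0]
finger_gap: 72.8
```

Request:
play_rows(
  moves=[
    [[0, 0, 0, 0, 0, 0, 1], [0, 0, -2, 0, 0, 0, 1], [0, 0, -4, 0, 0, 0, 1], [0, 0, -4, 0, 0, 0, 1], [0, 0, -4, 0, 0, 0, 1]],
  ],
)

```text
time: 7.9
ee_pos: [442.0, -219.0, 190.5]
tool_rot: [180.0, 0.0, -94.0]
force: [1.0, 0.0, -0.0]
finger_gap: 88.2
```

```bash
python3 go.py 470.3 65.2 160 -22 40; python3 - <<'E'
from h import *
c,P,T,s=wcloud(); save(c,'w3')
m=(c['depth']>0)&(P[...,2]>72)&(P[...,2]<90)&(np.hypot(P[...,0]-442,P[...,1]+219)<50)
p=P[m];print(len(p),cv2.minAreaRect(p[:,:2].astype(np.float32)),np.percentile(p[:,2],[5,50,95]))
E
```

```text
t 7.9 [ 442.  -219.   190.5] [ 1.7997e+02  2.0000e-02 -9.3970e+01] gap 88.2 F [ 1.  0. -0.] q [-40.   3. 106.  -0.  71.  54.]
[-3.17,-0.09,0.34,0,0,-8.00,C],[-3.13,-0.53,0.34,0,0,-8.00,C],[-3.02,-0.96,0.34,0,0,-8.00,C],[-2.86,-1.38,0.34,0,0,-8.00,C],[-2.64,-1.76,0.34,0,0,-8.00,C],
[-2.37,-2.11,0.34,0,0,-8.00,C],[-2.05,-2.42,0.34,0,0,-8.00,C],[-1.70,-2.68,0.34,0,0,-8.00,C],[-1.31,-2.89,0.34,0,0,-8.00,C],
1968 ((442.3778381347656, -219.30868530273438), (50.96262741088867, 32.965946197509766), 85.71376037597656) [76.58151967 80.61440689 81.99923223]
```

Stamp stands upright (top at z 81) and centred in the tray. Now the roll.

Request:
play_rows(
  moves=[
    [[-3.17, -0.09, 0.34, 0, 0, -8, 1], [-3.13, -0.53, 0.34, 0, 0, -8, 1], [-3.02, -0.96, 0.34, 0, 0, -8, 1], [-2.86, -1.38, 0.34, 0, 0, -8, 1], [-2.64, -1.76, 0.34, 0, 0, -8, 1]],
  ],
)

```text
time: 8.45
ee_pos: [457.8, -60.2, 172.0]
tool_rot: [-180.0, -0.0, -53.7]
force: [-0.2, -1.0, 0.1]
finger_gap: 88.2
```

Request:
play_rows(
  moves=[
    [[-2.37, -2.11, 0.34, 0, 0, -8, 1], [-2.05, -2.42, 0.34, 0, 0, -8, 1], [-1.7, -2.68, 0.34, 0, 0, -8, 1], [-1.31, -2.89, 0.34, 0, 0, -8, 1], [0, 0, 0, 0, 0, 0, 1]],
  ],
)

```text
time: 8.95
ee_pos: [469.8, 67.9, 157.9]
tool_rot: [-180.0, 0.1, -21.6]
force: [0.1, -0.2, 0.4]
finger_gap: 88.3
```

```bash
python3 - <<'E'
from h import *
for i in range(2):
  c,P,T,s=wcloud()
  h=cv2.cvtColor(c['frame'],cv2.COLOR_RGB2HSV).astype(int);ok=(c['depth']>0)
  m=ok&(P[...,2]>85)&(P[...,2]<96)&(h[...,2]>110)&(np.hypot(P[...,0]-470,P[...,1]-65)<40)
  p=P[m];print(len(p),cv2.minEnclosingCircle(p[:,:2].astype(np.float32)),np.percentile(p[:,2],[5,50,95]))
E
python3 go.py 470.3 65.2 58 -22 30
```

```text
3867 ((470.8928527832031, 65.17498016357422), 29.06899642944336) [90.05787971 91.22853823 92.26160196]
3880 ((470.58685302734375, 65.24576568603516), 28.908071517944336) [90.10187954 91.25683118 92.30854806]
t 9.05 [470.2  65.3 158.4] [ 1.7997e+02  2.0000e-02 -2.1950e+01] gap 87.9 F [-0.2 -0.1 -0.7] q [ -6.   3. 110.  -0.  67.  16.]
[0.00,0.00,2.51,0,0,0.01,C],[0.00,0.00,2.51,0,0,0.01,C],[0.00,0.00,2.51,0,0,0.01,C],[0.00,0.00,2.51,0,0,0.01,C],
```

Request:
play_rows(
  moves=[
    [[0, 0, 3, 0, 0, 0, 1], [0, 0, 3, 0, 0, 0, 1], [0, 0, 3, 0, 0, 0, 1], [0, 0, 1.05, 0, 0, 0, 1], [0, 0, 0, 0, 0, 0, 1]],
  ],
)

```text
time: 9.55
ee_pos: [469.2, 64.1, 57.0]
tool_rot: [179.9, 0.2, -22.1]
force: [-0.3, 0.9, 0.5]
finger_gap: 88.1
```

Request:
play_rows(
  moves=[
    [[0, 0, 0, 0, 0, 0, 0.5], [0, 0, 0, 0, 0, 0, 0.5], [0, 0, 0, 0, 0, 0, 0.5], [0, 0, 0, 0, 0, 0, 0.5], [0, 0, 0, 0, 0, 0, 0.5]],
  ],
  force=15,
)

```text
time: 10.05
ee_pos: [471.1, 64.9, 59.1]
tool_rot: [-180.0, -0.1, -22.0]
force: [-0.5, -0.5, 5.1]
finger_gap: 57.2
```

Request:
play_rows(
  moves=[
    [[0, 0, 0, 0, 0, 0, 0.5], [0, 0, -1, 0, 0, 0, 0.5], [0, 0, -3, 0, 0, 0, 0.5], [0, 0, -3, 0, 0, 0, 0.5], [0, 0, -3, 0, 0, 0, 0.5]],
  ],
)

```text
time: 10.55
ee_pos: [469.9, 65.1, 159.5]
tool_rot: [180.0, 0.0, -22.0]
force: [0.9, -0.2, -1.3]
finger_gap: 57.6
```

```bash
python3 go.py 433.5 345.3 160 -90 32
```

```text
t 10.55 [469.9  65.1 159.5] [ 1.7999e+02  4.0000e-02 -2.1960e+01] gap 57.6 F [ 0.9 -0.2 -1.3] q [ -6.   3. 110.  -0.  67.  15.]
[-1.54,-2.74,-0.01,0,0,7.56,C],[-1.89,-2.51,-0.01,0,0,7.56,C],[-2.20,-2.24,-0.01,0,0,7.56,C],[-2.48,-1.93,-0.01,0,0,7.56,C],[-2.71,-1.59,-0.01,0,0,7.56,C],
[-2.89,-1.22,-0.01,0,0,7.56,C],[-3.03,-0.83,-0.01,0,0,7.56,C],[-3.11,-0.42,-0.01,0,0,7.56,C],[-3.14,-0.01,-0.01,0,0,7.56,C],
```

Request:
play_rows(
  moves=[
    [[-1.54, -2.74, 0, 0, 0, 7.56, 0.5], [-1.89, -2.51, 0, 0, 0, 7.56, 0.5], [-2.2, -2.24, 0, 0, 0, 7.56, 0.5], [-2.48, -1.93, 0, 0, 0, 7.56, 0.5], [-2.71, -1.59, 0, 0, 0, 7.56, 0.5]],
  ],
)

```text
time: 11.05
ee_pos: [449.6, 222.0, 158.7]
tool_rot: [-180.0, 0.0, -60.1]
force: [-0.1, -0.3, -1.5]
finger_gap: 57.6
```

Request:
play_rows(
  moves=[
    [[-2.89, -1.22, 0, 0, 0, 7.56, 0.5], [-3.03, -0.83, 0, 0, 0, 7.56, 0.5], [-3.11, -0.42, 0, 0, 0, 7.56, 0.5], [-3.14, -0.01, 0, 0, 0, 7.56, 0.5], [0, 0, 0, 0, 0, 0, 0.5]],
  ],
)

```text
time: 11.55
ee_pos: [433.0, 348.2, 158.7]
tool_rot: [-180.0, 0.1, -90.0]
force: [-0.8, -0.9, -0.9]
finger_gap: 57.3
```

Request:
play_rows(
  moves=[
    [[0, 0, 0, 0, 0, 0, 0.5], [0, 0, 0, 0, 0, 0, 0.5]],
  ],
)

```text
time: 11.75
ee_pos: [433.9, 344.5, 158.2]
tool_rot: [180.0, -0.0, -89.9]
force: [-0.5, 0.4, -0.9]
finger_gap: 57.4
```

```bash
python3 go.py 433.5 345.3 30 -90 30; python3 - <<'E'
from h import *
c,P,T,s=wcloud(); save(c,'w4')
h=cv2.cvtColor(c['frame'],cv2.COLOR_RGB2HSV).astype(int);ok=(c['depth']>0)
m=ok&(h[...,0]>60)&(h[...,0]<90)&(h[...,1]>100)&(np.hypot(P[...,0]-433,P[...,1]-345)<70)&(P[...,2]<25)
for a,b in((-3,8),(11,25)):
  p=P[m&(P[...,2]>a)&(P[...,2]<b)];print(len(p),cv2.minEnclosingCircle(p[:,:2].astype(np.float32)),p[:,:2].min(0),p[:,:2].max(0),np.percentile(p[:,2],[5,50,95]))
E
```

```text
t 11.75 [433.9 344.5 158.2] [ 1.7998e+02 -3.0000e-02 -8.9930e+01] gap 57.4 F [-0.5  0.4 -0.9] q [ 26.  13.  99.  -0.  68. 116.]
[-0.02,0.01,2.56,0,0,0.01,C],[-0.02,0.01,2.56,0,0,0.01,C],[-0.02,0.01,2.56,0,0,0.01,C],[-0.02,0.01,2.56,0,0,0.01,C],[-0.02,0.01,2.56,0,0,0.01,C],

3290 ((433.63702392578125, 346.640869140625), 41.438446044921875) [412.70988506 305.50066963] [474.69843254 387.63165918] [2.4536521  3.62983852 4.86249582]
710 ((434.787109375, 346.57183837890625), 45.271339416503906) [411.47928253 301.98114801] [479.06568924 391.40001514] [13.34485018 15.30280629 16.5700799 ]
```

View pics/w4.png

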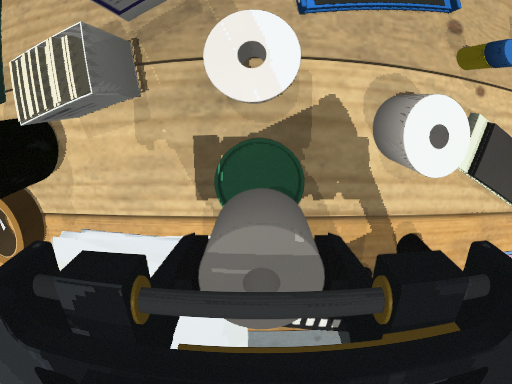

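The roll hangs over the dish, whose centre is at (434,346.5). Lowering.

Request:
play_rows(
  moves=[
    [[-0.2, 0, 3, 0, 0, 0, 0.5], [0, 0, 3, 0, 0, 0, 0.5], [0, 0, 3, 0, 0, 0, 0.5], [0, 0, 2, 0, 0, 0, 0.5], [0, 0, 1, 0, 0, 0, 0.5]],
  ],
)

```text
time: 12.3
ee_pos: [433.1, 345.6, 36.3]
tool_rot: [179.8, -0.1, -90.1]
force: [-0.5, -0.2, 0.1]
finger_gap: 57.6
```

Request:
play_rows(
  moves=[
    [[0, 0, 0.6, 0, 0, 0, 0.5], [0, 0, 0.1, 0, 0, 0, 0.5], [0, 0, 0, 0, 0, 0, 0.5], [0, 0, 0, 0, 0, 0, 0.5]],
  ],
)

```text
time: 12.7
ee_pos: [434.8, 347.6, 32.3]
tool_rot: [-179.9, 0.0, -90.0]
force: [0.5, 0.4, -1.5]
finger_gap: 57.4
```

Request:
play_rows(
  moves=[
    [[0, 0, 0.1, 0, 0, 0, 0.5], [0, 0, 0, 0, 0, 0, 0.5], [0, 0, 0, 0, 0, 0, 0.5]],
  ],
)

```text
time: 13.0
ee_pos: [434.1, 347.4, 30.5]
tool_rot: [-180.0, 0.0, -90.0]
force: [-1.0, -0.4, -0.5]
finger_gap: 57.4
```

Request:
play_rows(
  moves=[
    [[0, 0, 0.1, 0, 0, 0, 0.5], [0, 0, 0, 0, 0, 0, 0.5], [0, 0, 0, 0, 0, 0, 0.5]],
  ],
)

```text
time: 13.3
ee_pos: [433.9, 347.2, 29.1]
tool_rot: [180.0, -0.0, -90.0]
force: [0.5, -0.3, -1.2]
finger_gap: 57.9
```

Request:
play_rows(
  moves=[
    [[0, 0, 0.1, 0, 0, 0, 0.5], [0, 0, 0, 0, 0, 0, 0.5], [0, 0, 0, 0, 0, 0, 0.5]],
  ],
)

```text
time: 13.6
ee_pos: [434.1, 347.3, 28.3]
tool_rot: [-180.0, 0.0, -90.0]
force: [-0.1, 0.4, 0.2]
finger_gap: 57.5
```

Request:
play_rows(
  moves=[
    [[0, 0, 0.1, 0, 0, 0, 0.5], [0, 0, 0, 0, 0, 0, 0.5], [0, 0, 0, 0, 0, 0, 0.5]],
  ],
)

```text
time: 13.9
ee_pos: [434.1, 347.3, 28.2]
tool_rot: [-180.0, -0.0, -90.0]
force: [-3.7, -2.2, 9.5]
finger_gap: 57.8
```

Request:
play_rows(
  moves=[
    [[0, 0, -0.1, 0, 0, 0, 0.5], [0, 0, 0, 0, 0, 0, 0.6], [0, 0, 0, 0, 0, 0, 0.8], [0, 0, 0, 0, 0, 0, 0.85], [0, 0, 0, 0, 0, 0, 0.85]],
  ],
)

```text
time: 14.4
ee_pos: [433.9, 347.2, 28.0]
tool_rot: [180.0, -0.0, -90.0]
force: [0.6, -0.7, -0.1]
finger_gap: 74.7
```

Request:
play_rows(
  moves=[
    [[0, 0, 0, 0, 0, 0, 0.85], [0, 0, -2, 0, 0, 0, 0.85], [0, 0, -4, 0, 0, 0, 1], [0, 0, -4, 0, 0, 0, 1], [0, 0, -4, 0, 0, 0, 1]],
  ],
)

```text
time: 14.9
ee_pos: [433.7, 347.1, 169.5]
tool_rot: [180.0, -0.0, -90.0]
force: [1.0, 0.0, 1.6]
finger_gap: 88.1
```

```bash
python3 - <<'E'
from h import *
c,P,T,s=wcloud()
h=cv2.cvtColor(c['frame'],cv2.COLOR_RGB2HSV).astype(int);ok=(c['depth']>0)
m=ok&(P[...,2]>54)&(P[...,2]<68)&(h[...,2]>110)&(np.hypot(P[...,0]-434,P[...,1]-346)<40)
p=P[m];print(len(p),cv2.minEnclosingCircle(p[:,:2].astype(np.float32)),np.percentile(p[:,2],[5,50,95]))
E
python3 go.py 455 22 185 -22 36
```

```text
2678 ((434.2056579589844, 347.3022155761719), 28.844287872314453) [59.4504822  60.58770643 61.67807115]
t 14.95 [437.3 349.1 177. ] [-179.46    0.26  -89.98] gap 88.0 F [4.  2.5 4.8] q [ 26.  12.  98.  -0.  70. 116.]
[3.27,-0.18,-0.08,0,0,-6.80,C],[3.27,0.21,-0.08,0,0,-6.80,C],[3.22,0.60,-0.08,0,0,-6.80,C],[3.13,0.97,-0.08,0,0,-6.80,C],[2.99,1.34,-0.08,0,0,-6.80,C],
[2.81,1.68,-0.08,0,0,-6.80,C],[2.59,2.00,-0.08,0,0,-6.80,C],[2.34,2.30,-0.08,0,0,-6.80,C],[2.05,2.56,-0.08,0,0,-6.80,C],[1.73,2.78,-0.08,0,0,-6.80,C],
```

The roll stands at the dish centre, its top at z 60.6. Next, the case.

Request:
play_rows(
  moves=[
    [[3.27, -0.18, 0, 0, 0, -6.8, 1], [3.27, 0.21, 0, 0, 0, -6.8, 1], [3.22, 0.6, 0, 0, 0, -6.8, 1], [3.13, 0.97, 0, 0, 0, -6.8, 1], [2.99, 1.34, 0, 0, 0, -6.8, 1]],
  ],
)

```text
time: 15.45
ee_pos: [442.8, 182.5, 168.1]
tool_rot: [-180.0, -0.0, -55.7]
force: [-0.5, 0.2, -0.5]
finger_gap: 88.1
```

Request:
play_rows(
  moves=[
    [[2.81, 1.68, 0, 0, 0, -6.8, 1], [2.59, 2, 0, 0, 0, -6.8, 1], [2.34, 2.3, 0, 0, 0, -6.8, 1], [2.05, 2.56, 0, 0, 0, -6.8, 1], [1.73, 2.78, 0, 0, 0, -6.8, 1]],
  ],
)

```text
time: 15.95
ee_pos: [451.6, 18.8, 168.2]
tool_rot: [-180.0, -0.0, -21.7]
force: [0.8, -0.7, -0.6]
finger_gap: 88.1
```

Request:
play_rows(
  moves=[
    [[0, 0, 0, 0, 0, 0, 1], [0, 0, 0, 0, 0, 0, 1], [0, 0, 0, 0, 0, 0, 1]],
  ],
)

```text
time: 16.25
ee_pos: [451.6, 20.8, 168.1]
tool_rot: [-180.0, 0.0, -22.1]
force: [0.2, -0.4, -0.3]
finger_gap: 87.9
```

```bash
python3 - <<'E'
from h import *
for k in range(2):
  c,P,T,s=wcloud(); 
  if k==0: save(c,'w5')
  h=cv2.cvtColor(c['frame'],cv2.COLOR_RGB2HSV).astype(int);ok=(c['depth']>0)
  near=ok&(np.hypot(P[...,0]-460,P[...,1]-37)<110)
  for nm,m in(('case',near&(P[...,2]>29)&(P[...,2]<40)&(h[...,2]<110)&(np.hypot(P[...,0]-460,P[...,1]-37)<75)),('book',near&(P[...,2]>14)&(P[...,2]<24)&(h[...,1]<80)&(h[...,2]>90))):
    p=P[m]; p=p;print(nm,len(p),cv2.minAreaRect(p[:,:2].astype(np.float32)),np.percentile(p[:,2],[5,50,95]))
E
python3 go.py 461 37 60 -22 30
```

```text
case 7511 ((462.70599365234375, 42.18196105957031), (107.0364761352539, 67.70143127441406), 68.10834503173828) [33.13128404 34.31569523 35.45587579]
book 2240 ((462.1734313964844, 37.926692962646484), (149.4038543701172, 70.10385131835938), 67.7849349975586) [17.57700971 18.79048136 19.97966571]
case 7539 ((462.5072326660156, 41.9580192565918), (106.8681411743164, 67.64933776855469), 67.98480224609375) [33.10973008 34.28337298 35.41191394]
book 2226 ((462.19293212890625, 37.6766471862793), (148.7888946533203, 69.59291076660156), 67.50653076171875) [17.58949169 18.74271473 19.92594244]
t 16.35 [451.6  21.1 168.1] [-1.7999e+02  1.0000e-02 -2.1970e+01] gap 88.3 F [ 0.  -0.1 -0.9] q [-12.  -1. 113.   0.  68.  10.]
[0.07,-0.46,2.70,0,0,0.01,C],[0.07,-0.46,2.70,0,0,0.01,C],[0.07,-0.46,2.70,0,0,0.01,C],[0.07,-0.46,2.70,0,0,0.01,C],
```

View pics/w5.png

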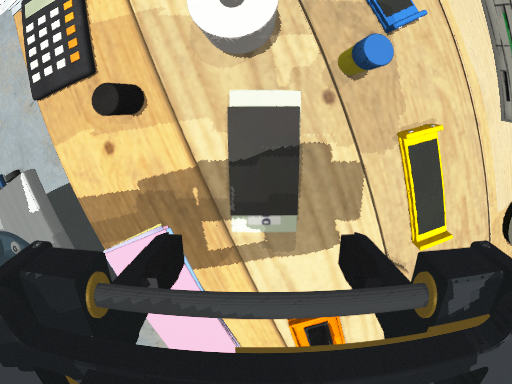

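The dark case lies at (264,160) with the pale book ends showing beyond it, about 1 mm off across. I grip just above the book top.

Request:
play_rows(
  moves=[
    [[0.24, -2.35, 3, 0, 0, 0, 1], [0, 0, 4, 0, 0, 0, 1], [0, 0, 4, 0, 0, 0, 1], [0, 0, 2, 0, 0, 0, 1], [0, 0, 0.8, 0, 0, 0, 1]],
  ],
)

```text
time: 16.85
ee_pos: [460.8, 42.3, 27.9]
tool_rot: [179.9, 0.3, -21.9]
force: [0.9, 0.6, 0.3]
finger_gap: 88.0
```

Request:
play_rows(
  moves=[
    [[0, 0, 0.65, 0, 0, 0, 1], [0, 0, 0, 0, 0, 0, 1], [0, 0, 0, 0, 0, 0, 1]],
  ],
)

```text
time: 17.15
ee_pos: [463.7, 41.0, 24.8]
tool_rot: [-180.0, -0.1, -22.0]
force: [-0.3, -0.1, 0.2]
finger_gap: 88.1
```

Request:
play_rows(
  moves=[
    [[0, 0, 0.05, 0, 0, 0, 0.6], [0, 0, 0, 0, 0, 0, 0.6], [0, 0, 0, 0, 0, 0, 0.6], [0, 0, 0, 0, 0, 0, 0.6], [0, 0, 0, 0, 0, 0, 0.6]],
  ],
  force=15,
)

```text
time: 17.65
ee_pos: [463.2, 40.9, 23.8]
tool_rot: [-180.0, -0.0, -22.0]
force: [-1.3, -0.4, 6.7]
finger_gap: 67.8
```

Request:
play_rows(
  moves=[
    [[0, 0, 0, 0, 0, 0, 0.6], [0, 0, -0.5, 0, 0, 0, 0.6], [0, 0, -0.5, 0, 0, 0, 0.6], [0, 0, -1, 0, 0, 0, 0.6], [0, 0, -1, 0, 0, 0, 0.6]],
  ],
)

```text
time: 18.15
ee_pos: [462.7, 41.0, 54.0]
tool_rot: [180.0, 0.0, -22.0]
force: [1.3, -0.3, -0.1]
finger_gap: 67.9
```

```bash
python3 go.py 462 42 150 -22 30; python3 - <<'E'
from h import *
c,P,T,s=wcloud(); save(c,'w6')
h=cv2.cvtColor(c['frame'],cv2.COLOR_RGB2HSV).astype(int);ok=(c['depth']>0)
near=ok&(np.hypot(P[...,0]-462,P[...,1]-40)<110)
for nm,m in(('case',near&(P[...,2]>40)&(P[...,2]<80)&(h[...,2]<110)),('book',near&(P[...,2]>14)&(P[...,2]<24)&(h[...,1]<80)&(h[...,2]>90))):
    p=P[m];print(nm,len(p),np.percentile(p[:,2],[5,25,50,75,95]) if len(p) else 0)
E
```

```text
t 18.15 [462.7  41.   54. ] [ 1.8e+02  1.0e-02 -2.2e+01] gap 67.9 F [ 1.3 -0.3 -0.1] q [-10.  12. 115.  -0.  53.  12.]
[-0.02,-0.02,-2.40,0,0,-0.00,C],[-0.02,-0.02,-2.40,0,0,-0.00,C],[-0.02,-0.02,-2.40,0,0,-0.00,C],[-0.02,-0.02,-2.40,0,0,-0.00,C],
case 22441 [63.12433098 63.98306974 64.42981606 64.88225017 69.46688327]
book 3842 [17.70473995 18.35379874 18.78583668 19.23672925 19.88606914]
```

View pics/w6.png

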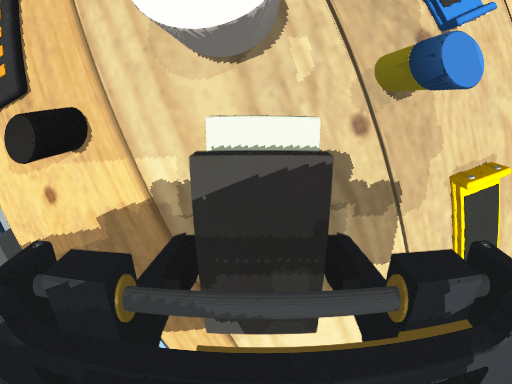

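The case alone is held, level (top at z 64.4), and the book stayed put. Carrying it to the yellow rest.

Request:
play_rows(
  moves=[
    [[0, 0, -2, 0, 0, 0, 0.6], [0, 0, -3, 0, 0, 0, 0.6], [0, 0, -3, 0, 0, 0, 0.6], [0, 0, 0, 0, 0, 0, 0.6]],
  ],
)

```text
time: 18.6
ee_pos: [465.9, 40.6, 137.6]
tool_rot: [-179.9, -0.5, -22.0]
force: [0.8, -0.2, -0.4]
finger_gap: 67.8
```

```bash
python3 go.py 629.3 -60 134 -5.5 25
```

```text
t 18.6 [465.9  40.6 137.6] [-179.89   -0.47  -22.  ] gap 67.8 F [ 0.8 -0.2 -0.4] q [-10.   3. 113.   0.  64.  12.]
[2.37,0.40,0.05,0,0,-2.06,C],[2.35,0.49,0.05,0,0,-2.06,C],[2.33,0.57,0.05,0,0,-2.06,C],[2.31,0.65,0.05,0,0,-2.06,C],[2.28,0.74,0.05,0,0,-2.06,C],
[2.26,0.82,0.05,0,0,-2.06,C],[2.22,0.90,0.05,0,0,-2.06,C],[2.19,0.98,0.05,0,0,-2.06,C],
```

Request:
play_rows(
  moves=[
    [[2.37, 0.4, 0, 0, 0, -2.06, 0.6], [2.35, 0.49, 0, 0, 0, -2.06, 0.6], [2.33, 0.57, 0, 0, 0, -2.06, 0.6], [2.31, 0.65, 0, 0, 0, -2.06, 0.6], [2.28, 0.74, 0, 0, 0, -2.06, 0.6]],
  ],
)

```text
time: 19.1
ee_pos: [565.2, -22.4, 132.2]
tool_rot: [-180.0, 0.1, -11.6]
force: [0.2, 0.4, -0.4]
finger_gap: 68.2
```

Request:
play_rows(
  moves=[
    [[2.26, 0.82, 0, 0, 0, -2.06, 0.6], [2.22, 0.9, 0, 0, 0, -2.06, 0.6], [2.19, 0.98, 0, 0, 0, -2.06, 0.6], [0, 0, 0, 0, 0, 0, 0.6], [0, 0, 0, 0, 0, 0, 0.6]],
  ],
)

```text
time: 19.6
ee_pos: [625.3, -59.6, 131.9]
tool_rot: [-180.0, 0.1, -5.6]
force: [0.0, -0.5, -0.7]
finger_gap: 67.6
```

```bash
python3 - <<'E'
from h import *
c,P,T,s=wcloud(); save(c,'w7'); print(s['ee_pos'],s['tool_rot'])
h=cv2.cvtColor(c['frame'],cv2.COLOR_RGB2HSV).astype(int);ok=(c['depth']>0)
near=ok&(np.hypot(P[...,0]-630,P[...,1]+60)<110)
m=near&(h[...,0]>20)&(h[...,0]<35)&(h[...,1]>120)&(P[...,2]>2)&(P[...,2]<32)
p=P[m];print('rest',len(p),cv2.minAreaRect(p[:,:2].astype(np.float32)),np.percentile(p[:,2],[5,50,95]))
q=p[p[:,2]>20]; print('lips',[ (g.shape[0],g.mean(0).round(1),np.round(cv2.minAreaRect(g[:,:2].astype(np.float32))[0],1)) for g in (q[q[:,1]>-60],q[q[:,1]<-60]) if len(g)>5])
m=ok&(T[...,2]<-5)&(T[...,2]>-16)&(abs(T[...,1])<80)&(abs(T[...,0])<40)&(h[...,2]<120)
t=T[m];print('case in tool',len(t),cv2.minAreaRect(t[:,:2].astype(np.float32)),t.min(0),t.max(0))
E
```

```text
[625.32598368 -59.61415874 131.94148971] [-1.79970498e+02  1.22817029e-01 -5.58669049e+00]
rest 1238 ((635.94775390625, -4.826360702514648), (35.545867919921875, 49.949676513671875), 84.6391372680664) [ 5.1667312  12.84191518 25.83401473]
lips [(420, array([637.6,  10. ,  24.9]), array([637.1,   9.8]))]
case in tool 20581 ((-0.02178955078125, -0.7467880249023438), (108.69668579101562, 79.83737182617188), 89.98673248291016) [-39.94244138 -55.10181628 -15.95135871] [39.89502026 53.60328789 -5.03233581]
```

View pics/w7.png

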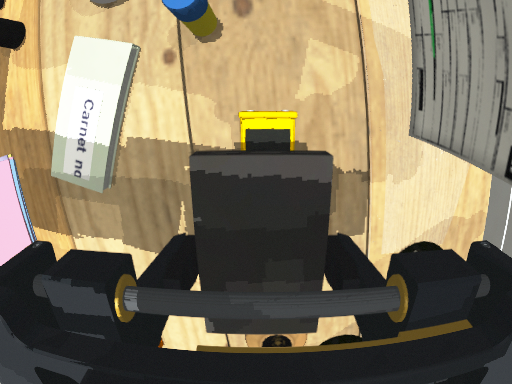

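The yellow rest's far lip shows at (268,115), in line with the case. That puts its centre at (630,−59). I shift 5 mm and lower.

Request:
play_rows(
  moves=[
    [[0.5, 0, 2, 0, 0, 0, 0.6], [0, 0, 3, 0, 0, 0, 0.6], [0, 0, 3, 0, 0, 0, 0.6], [0, 0, 2, 0, 0, 0, 0.6], [0, 0, 0.7, 0, 0, 0, 0.6]],
  ],
)

```text
time: 20.15
ee_pos: [628.2, -58.9, 23.4]
tool_rot: [-179.9, 0.3, -5.5]
force: [-0.6, -0.1, -0.6]
finger_gap: 67.5
```

Request:
play_rows(
  moves=[
    [[0, 0, 0.4, 0, 0, 0, 0.6], [0, 0, 0.1, 0, 0, 0, 0.6], [0, 0, 0, 0, 0, 0, 0.6], [0, 0, 0, 0, 0, 0, 0.6]],
  ],
)

```text
time: 20.55
ee_pos: [632.0, -60.5, 22.5]
tool_rot: [180.0, -0.1, -5.5]
force: [-0.7, -0.3, -1.0]
finger_gap: 67.7
```

Request:
play_rows(
  moves=[
    [[0, 0, 0.1, 0, 0, 0, 0.6], [0, 0, 0, 0, 0, 0, 0.6], [0, 0, 0, 0, 0, 0, 0.6]],
  ],
)

```text
time: 20.85
ee_pos: [631.2, -60.3, 20.4]
tool_rot: [180.0, -0.0, -5.5]
force: [0.9, -0.4, -0.5]
finger_gap: 68.1
```

Request:
play_rows(
  moves=[
    [[0, 0, 0.1, 0, 0, 0, 0.6], [0, 0, 0, 0, 0, 0, 0.6], [0, 0, 0, 0, 0, 0, 0.6]],
  ],
)

```text
time: 21.15
ee_pos: [631.1, -60.3, 19.1]
tool_rot: [-180.0, 0.0, -5.5]
force: [0.3, 0.1, -1.7]
finger_gap: 67.8
```

Request:
play_rows(
  moves=[
    [[0, 0, 0.08, 0, 0, 0, 0.6], [0, 0, 0, 0, 0, 0, 0.6], [0, 0, 0, 0, 0, 0, 0.6]],
  ],
)

```text
time: 21.45
ee_pos: [631.1, -60.3, 18.3]
tool_rot: [-180.0, 0.0, -5.5]
force: [0.0, -0.7, -1.1]
finger_gap: 67.9
```

Request:
play_rows(
  moves=[
    [[0, 0, 0.1, 0, 0, 0, 0.6], [0, 0, 0, 0, 0, 0, 0.6], [0, 0, 0, 0, 0, 0, 0.6]],
  ],
)

```text
time: 21.75
ee_pos: [631.3, -60.3, 18.1]
tool_rot: [180.0, -0.0, -5.5]
force: [-1.7, 1.2, 6.2]
finger_gap: 67.9
```

Request:
play_rows(
  moves=[
    [[0, 0, 0, 0, 0, 0, 0.7], [0, 0, 0, 0, 0, 0, 0.85], [0, 0, 0, 0, 0, 0, 1], [0, 0, 0, 0, 0, 0, 1], [0, 0, 0, 0, 0, 0, 1]],
  ],
)

```text
time: 22.25
ee_pos: [631.1, -60.2, 17.2]
tool_rot: [-180.0, 0.0, -5.5]
force: [-0.5, -0.4, 0.3]
finger_gap: 88.3
```

Request:
play_rows(
  moves=[
    [[0, 0, -1, 0, 0, 0, 1], [0, 0, -3, 0, 0, 0, 1], [0, 0, -4, 0, 0, 0, 1], [0, 0, -4, 0, 0, 0, 1], [0, 0, -4, 0, 0, 0, 1]],
  ],
)

```text
time: 22.75
ee_pos: [631.0, -60.2, 179.7]
tool_rot: [180.0, -0.0, -5.5]
force: [0.4, -0.1, 0.3]
finger_gap: 88.2
```

Request:
play_rows(
  moves=[
    [[0, 4, 0, 0, 0, 0, 1], [0, 0, 0, 0, 0, 0, 1], [0, 0, 0, 0, 0, 0, 1]],
  ],
)

```text
time: 23.05
ee_pos: [627.1, -100.6, 177.9]
tool_rot: [-180.0, -0.0, -5.6]
force: [0.0, -1.0, 0.1]
finger_gap: 88.2
```

```bash
python3 - <<'E'
from h import *
c,P,T,s=wcloud(); print(s['ee_pos'],s['tool_rot'])
h=cv2.cvtColor(c['frame'],cv2.COLOR_RGB2HSV).astype(int);ok=(c['depth']>0)
near=ok&(np.hypot(P[...,0]-630,P[...,1]+60)<110)
m=near&(h[...,0]>20)&(h[...,0]<35)&(h[...,1]>120)&(P[...,2]>2)&(P[...,2]<32)
p=P[m];print('rest',len(p),cv2.minAreaRect(p[:,:2].astype(np.float32)),np.percentile(p[:,2],[5,50,95]))
m=near&(h[...,2]<110)&(h[...,1]<110)&(P[...,2]>24)&(P[...,2]<36)
p=P[m];print('case',len(p),cv2.minAreaRect(p[:,:2].astype(np.float32)),np.percentile(p[:,2],[5,50,95]))
E
python3 go.py 454 22 168 -22.5 36
```

```text
[ 627.07092887 -100.62116637  177.88451082] [-1.79986127e+02 -1.33346376e-02 -5.62657386e+00]
rest 1465 ((631.3291625976562, -58.63530731201172), (144.87054443359375, 49.7550163269043), 84.95265197753906) [11.09249729 13.75167353 26.37597851]
case 7028 ((631.3785400390625, -59.676326751708984), (107.43339538574219, 67.63439178466797), 84.33513641357422) [27.32233462 28.48773596 29.69328682]
t 23.1 [626.9 -99.8 177.2] [-1.7996e+02  4.0000e-02 -5.5700e+00] gap 88.3 F [ 0.5 -0.9 -0.2] q [-20.  21.  86.   0.  73. -14.]
[-3.06,-1.74,0.15,0,0,2.82,C],[-3.15,-1.59,0.15,0,0,2.82,C],[-3.22,-1.43,0.15,0,0,2.82,C],[-3.29,-1.27,0.15,0,0,2.82,C],[-3.35,-1.11,0.15,0,0,2.82,C],
[-3.40,-0.94,0.15,0,0,2.82,C],
```

The case sits within 1 mm of the rest's centre and in line, its top at z 28.5. Now the book.

Request:
play_rows(
  moves=[
    [[-3.06, -1.74, 0.15, 0, 0, 2.82, 1], [-3.15, -1.59, 0.15, 0, 0, 2.82, 1], [-3.22, -1.43, 0.15, 0, 0, 2.82, 1], [-3.29, -1.27, 0.15, 0, 0, 2.82, 1], [-3.35, -1.11, 0.15, 0, 0, 2.82, 1]],
  ],
)

```text
time: 23.6
ee_pos: [481.2, 3.2, 169.0]
tool_rot: [-180.0, 0.1, -19.7]
force: [0.1, -0.6, -0.5]
finger_gap: 88.0
```

Request:
play_rows(
  moves=[
    [[-3.4, -0.94, 0.15, 0, 0, 2.82, 1], [0, 0, 0, 0, 0, 0, 1], [0, 0, 0, 0, 0, 0, 1], [0, 0, 0, 0, 0, 0, 1]],
  ],
)

```text
time: 24.0
ee_pos: [455.2, 21.5, 168.7]
tool_rot: [-180.0, -0.1, -22.4]
force: [0.4, -0.3, -0.0]
finger_gap: 87.9
```

```bash
python3 - <<'E'
from h import *
for k in range(2):
  c,P,T,s=wcloud(); save(c,'w8')
  h=cv2.cvtColor(c['frame'],cv2.COLOR_RGB2HSV).astype(int);ok=(c['depth']>0)
  m=ok&(np.hypot(P[...,0]-462,P[...,1]-38)<95)&(P[...,2]>13)&(P[...,2]<25)
  p=P[m];print('book',len(p),cv2.minAreaRect(p[:,:2].astype(np.float32)),np.percentile(p[:,2],[5,50,95]))
E
python3 go.py 462.3 37.8 40 -22.5 30
```

```text
book 9595 ((461.8794860839844, 37.96120071411133), (148.65171813964844, 70.58977508544922), 67.88566589355469) [17.70632559 18.89128116 20.07816555]
book 9606 ((461.73004150390625, 37.90898132324219), (148.36209106445312, 70.59424591064453), 67.72921752929688) [17.72537332 18.92538626 20.14821688]
t 24.1 [455.2  21.2 168.5] [-1.800e+02 -2.000e-02 -2.245e+01] gap 87.6 F [-0.1  0.4 -0.4] q [-12.  -1. 113.  -0.  68.  10.]
[0.00,-0.36,2.57,0,0,0.01,C],[0.00,-0.36,2.57,0,0,0.01,C],[0.00,-0.36,2.57,0,0,0.01,C],[0.00,-0.36,2.57,0,0,0.01,C],[0.00,-0.36,2.57,0,0,0.01,C],
```

Request:
play_rows(
  moves=[
    [[-0.03, -1.8, 4, 0, 0, 0, 1], [0, 0, 4, 0, 0, 0, 1], [0, 0, 4, 0, 0, 0, 1], [0, 0, 2.5, 0, 0, 0, 1], [0, 0, 1, 0, 0, 0, 1]],
  ],
)

```text
time: 24.6
ee_pos: [459.3, 38.2, 10.7]
tool_rot: [179.9, 0.3, -22.5]
force: [-0.5, 0.0, 1.5]
finger_gap: 88.2
```

Request:
play_rows(
  moves=[
    [[0, 0, 0.7, 0, 0, 0, 1], [0, 0, 0, 0, 0, 0, 1], [0, 0, 0, 0, 0, 0, 1], [0, 0, 0, 0, 0, 0, 1]],
  ],
)

```text
time: 25.0
ee_pos: [462.1, 38.2, 7.7]
tool_rot: [-180.0, -0.1, -22.4]
force: [0.6, 0.9, -0.5]
finger_gap: 87.7
```

Request:
play_rows(
  moves=[
    [[0, 0, 0, 0, 0, 0, 0.6], [0, 0, 0, 0, 0, 0, 0.6], [0, 0, 0, 0, 0, 0, 0.6], [0, 0, 0, 0, 0, 0, 0.6], [0, 0, 0, 0, 0, 0, 0.6]],
  ],
  force=30,
)

```text
time: 25.5
ee_pos: [461.4, 38.3, 6.9]
tool_rot: [-180.0, -0.1, -22.4]
force: [-1.4, 0.1, 6.3]
finger_gap: 68.4
```

Request:
play_rows(
  moves=[
    [[0, 0, -0.5, 0, 0, 0, 0.6], [0, 0, -1, 0, 0, 0, 0.6], [0, 0, -2, 0, 0, 0, 0.6], [0, 0, -2, 0, 0, 0, 0.6], [0, 0, 0, 0, 0, 0, 0.6]],
  ],
)

```text
time: 26.0
ee_pos: [462.7, 38.1, 63.9]
tool_rot: [-179.9, -0.3, -22.4]
force: [1.0, -0.2, -2.1]
finger_gap: 68.4
```

Request:
play_rows(
  moves=[
    [[0, 0, -3, 0, 0, 0, 0.6], [0, 0, -4, 0, 0, 0, 0.6], [0, 0, 0, 0, 0, 0, 0.6], [0, 0, 0, 0, 0, 0, 0.6]],
  ],
)

```text
time: 26.4
ee_pos: [460.9, 38.4, 131.2]
tool_rot: [-180.0, -0.1, -22.4]
force: [-0.6, -0.3, -3.6]
finger_gap: 68.5
```

```bash
python3 go.py 646.3 216 132 9.8 28;  python3 - <<'E'
from h import *
c,P,T,s=wcloud()
h=cv2.cvtColor(c['frame'],cv2.COLOR_RGB2HSV).astype(int);ok=(c['depth']>0)
m=ok&(T[...,2]<-5)&(T[...,2]>-18)&(abs(T[...,1])<95)&(abs(T[...,0])<36)&(h[...,2]>120)
t=T[m];print('book in tool',len(t),cv2.minAreaRect(t[:,:2].astype(np.float32)),np.percentile(t[:,2],[3,50,97]),t[:,1].min(),t[:,1].max())
A=np.c_[t[:,:2],np.ones(len(t))];print('tilt',np.degrees(np.linalg.lstsq(A,t[:,2],rcond=None)[0][:2]))
E
```

```text
t 26.4 [460.9  38.4 131.2] [-1.7999e+02 -5.0000e-02 -2.2440e+01] gap 68.5 F [-0.6 -0.3 -3.6] q [-10.   3. 113.  -0.  63.  12.]
[1.04,-2.35,-0.01,0,0,-3.22,C],[1.17,-2.29,-0.01,0,0,-3.22,C],[1.29,-2.22,-0.01,0,0,-3.22,C],[1.42,-2.14,-0.01,0,0,-3.22,C],[1.53,-2.06,-0.01,0,0,-3.22,C],
[1.65,-1.97,-0.01,0,0,-3.22,C],[1.76,-1.87,-0.01,0,0,-3.22,C],[1.86,-1.77,-0.01,0,0,-3.22,C],[1.95,-1.66,-0.01,0,0,-3.22,C],[2.05,-1.55,-0.01,0,0,-3.22,C],

book in tool 23862 ((-0.13129806518554688, -5.098426818847656), (138.36676025390625, 70.79806518554688), 89.88117218017578) [-13.05738072 -11.91998284 -10.73615676] -74.27058159984661 64.01422315425002
tilt [0.13533359 0.05751461]
```

Request:
play_rows(
  moves=[
    [[1.04, -2.35, 0, 0, 0, -3.22, 0.6], [1.17, -2.29, 0, 0, 0, -3.22, 0.6], [1.29, -2.22, 0, 0, 0, -3.22, 0.6], [1.42, -2.14, 0, 0, 0, -3.22, 0.6], [1.53, -2.06, 0, 0, 0, -3.22, 0.6]],
  ],
)

```text
time: 26.95
ee_pos: [552.5, 127.9, 128.3]
tool_rot: [180.0, 0.3, -6.2]
force: [-0.2, -0.7, -3.6]
finger_gap: 68.3
```

Request:
play_rows(
  moves=[
    [[1.65, -1.97, 0, 0, 0, -3.22, 0.6], [1.76, -1.87, 0, 0, 0, -3.22, 0.6], [1.86, -1.77, 0, 0, 0, -3.22, 0.6], [1.95, -1.66, 0, 0, 0, -3.22, 0.6], [2.05, -1.55, 0, 0, 0, -3.22, 0.6]],
  ],
)

```text
time: 27.45
ee_pos: [645.3, 216.2, 127.5]
tool_rot: [-180.0, 0.3, 9.9]
force: [0.1, -0.5, -2.2]
finger_gap: 68.3
```

Request:
play_rows(
  moves=[
    [[0, 0, 0, 0, 0, 0, 0.6], [0, 0, 0, 0, 0, 0, 0.6], [0, 0, 0, 0, 0, 0, 0.6]],
  ],
)

```text
time: 27.75
ee_pos: [644.9, 215.1, 129.3]
tool_rot: [180.0, 0.2, 9.7]
force: [-0.5, -0.7, -4.5]
finger_gap: 68.2
```

```bash
python3 - <<'E'
from h import *
c,P,T,s=wcloud(); save(c,'w9'); print(s['ee_pos'],s['tool_rot'],s['q'].round())
h=cv2.cvtColor(c['frame'],cv2.COLOR_RGB2HSV).astype(int);ok=(c['depth']>0)
m=ok&(np.hypot(P[...,0]-646,P[...,1]-216)<125)&(h[...,0]>95)&(h[...,0]<125)&(h[...,1]>120)&(P[...,2]>2)&(P[...,2]<32)
p=P[m];print('rest',len(p),cv2.minAreaRect(p[:,:2].astype(np.float32)),np.percentile(p[:,2],[5,50,95]))
q=p[p[:,2]>20]; 
for g in (q[q[:,1]>216],q[q[:,1]<216]):
  if len(g)>5: print('lip',len(g),g.mean(0).round(1),cv2.minAreaRect(g[:,:2].astype(np.float32)))
m=ok&(T[...,2]<-8)&(T[...,2]>-16)&(abs(T[...,1])<95)&(abs(T[...,0])<36)&(h[...,2]>120)
print('book y', T[m][:,1].min(),np.median(T[m][:,2]))
E
python3 go.py 646.3 216 132 9.8 28
```

```text
[644.86408352 215.06647932 129.30812797] [179.99088152   0.21865907   9.69816982] [ 8. 29. 80. -0. 70. -1.]
rest 1131 ((635.8052368164062, 299.4030456542969), (49.37606430053711, 23.178253173828125), 9.888479232788086) [10.91879592 12.95293941 26.06770523]
lip 412 [634.6 308.   25. ] ((634.487060546875, 307.837890625), (48.077476501464844, 5.985461235046387), 10.061412811279297)
book y -74.26777201530648 -11.844355479062415
t 27.8 [645.2 215.  130. ] [1.7999e+02 1.5000e-01 9.7000e+00] gap 68.2 F [-0.6 -0.1 -3.7] q [ 8. 29. 80. -0. 70. -1.]
[0.12,-0.08,-0.20,0,0,-0.10,C],
```

View pics/w9.png

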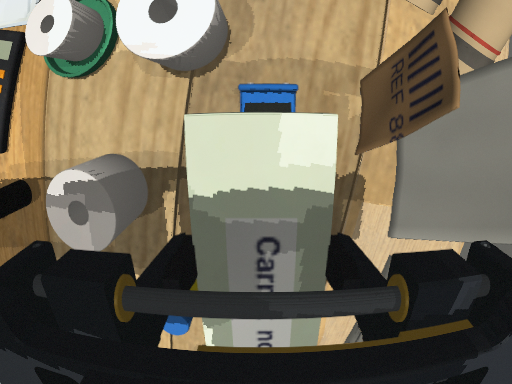

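The book hangs level over the blue rest (lip at (268,95)). Before lowering, I check that the gripper body clears the leaning panels on the right.

```bash
python3 - <<'E'
from h import *
import pickle
S,D=pickle.load(open('c.pkl','rb'))
for c in(S,D):
  P=cloud(c);ok=c['depth']>0
  for z in range(70,260,30):
    m=ok&(P[...,1]>165)&(P[...,1]<275)&(P[...,0]>660)&(P[...,0]<1000)&(P[...,2]>z)&(P[...,2]<z+30)
    print(z,m.sum(),np.percentile(P[m][:,0],[0,5]).round() if m.sum() else '')
c,P,T,s=wcloud();ok=c['depth']>0
m=ok&(P[...,1]>165)&(P[...,1]<275)&(P[...,0]>700)&(P[...,2]>40)&(P[...,0]<950)&(np.hypot(T[...,0],0)>100)
print(m.sum(),[ (z,np.percentile(P[m&(P[...,2]>z)&(P[...,2]<z+20)][:,0],1).round()) for z in range(40,200,20) if (m&(P[...,2]>z)&(P[...,2]<z+20)).sum()>5])
E
```

```text
70 387 [758. 765.]
100 366 [771. 777.]
130 340 [784. 788.]
160 332 [794. 798.]
190 309 [804. 810.]
220 311 [913. 915.]
250 243 [888. 892.]
70 166 [764. 768.]
100 308 [775. 781.]
130 302 [786. 792.]
160 266 [796. 802.]
190 266 [808. 813.]
220 264 [816. 918.]
250 236 [892. 895.]
7836 [(40, np.float64(757.0)), (60, np.float64(760.0)), (80, np.float64(768.0)), (100, np.float64(776.0)), (120, np.float64(783.0)), (140, np.float64(790.0))]
```

Request:
play_rows(
  moves=[
    [[0.45, -0.26, 2, 0, 0, 0, 0.6], [0, 0, 3, 0, 0, 0, 0.6], [0, 0, 3, 0, 0, 0, 0.6], [0, 0, 1.8, 0, 0, 0, 0.6], [0, 0, 0.6, 0, 0, 0, 0.6]],
  ],
)

```text
time: 28.35
ee_pos: [648.5, 218.4, 24.9]
tool_rot: [180.0, 0.2, 9.7]
force: [-0.1, -0.6, -3.3]
finger_gap: 68.5
```

Request:
play_rows(
  moves=[
    [[0, 0, 0.2, 0, 0, 0, 0.6], [0, 0, 0, 0, 0, 0, 0.6], [0, 0, 0, 0, 0, 0, 0.6], [0, 0, 0, 0, 0, 0, 0.6]],
  ],
)

```text
time: 28.75
ee_pos: [651.5, 219.3, 27.0]
tool_rot: [180.0, -0.1, 9.8]
force: [0.4, -0.4, -3.8]
finger_gap: 68.1
```

Request:
play_rows(
  moves=[
    [[0, 0, 0.1, 0, 0, 0, 0.6], [0, 0, 0, 0, 0, 0, 0.6], [0, 0, 0, 0, 0, 0, 0.6]],
  ],
)

```text
time: 29.05
ee_pos: [650.5, 219.2, 24.5]
tool_rot: [-180.0, -0.0, 9.8]
force: [-1.1, -0.3, -3.7]
finger_gap: 68.0
```

Request:
play_rows(
  moves=[
    [[0, 0, 0.15, 0, 0, 0, 0.6], [0, 0, 0, 0, 0, 0, 0.6], [0, 0, 0, 0, 0, 0, 0.6]],
  ],
)

```text
time: 29.35
ee_pos: [650.4, 219.1, 22.7]
tool_rot: [-180.0, 0.0, 9.8]
force: [-0.6, 0.1, -3.1]
finger_gap: 68.3
```

Request:
play_rows(
  moves=[
    [[0, 0, 0.1, 0, 0, 0, 0.6], [0, 0, 0, 0, 0, 0, 0.6], [0, 0, 0, 0, 0, 0, 0.6]],
  ],
)

```text
time: 29.65
ee_pos: [650.4, 219.1, 21.8]
tool_rot: [180.0, 0.0, 9.8]
force: [-0.8, 0.4, -2.6]
finger_gap: 68.2
```

Request:
play_rows(
  moves=[
    [[0, 0, 0.1, 0, 0, 0, 0.6], [0, 0, 0, 0, 0, 0, 0.6], [0, 0, 0, 0, 0, 0, 0.6]],
  ],
)

```text
time: 29.95
ee_pos: [650.6, 219.1, 21.1]
tool_rot: [180.0, -0.0, 9.8]
force: [0.5, 0.1, -1.2]
finger_gap: 67.9
```

Request:
play_rows(
  moves=[
    [[0, 0, 0.05, 0, 0, 0, 0.6], [0, 0, 0, 0, 0, 0, 0.6], [0, 0, 0, 0, 0, 0, 0.6]],
  ],
)

```text
time: 30.25
ee_pos: [650.7, 219.2, 21.0]
tool_rot: [180.0, -0.0, 9.8]
force: [-2.2, -0.9, 3.6]
finger_gap: 68.5
```

Request:
play_rows(
  moves=[
    [[0, 0, 0, 0, 0, 0, 0.75], [0, 0, 0, 0, 0, 0, 0.9], [0, 0, 0, 0, 0, 0, 1], [0, 0, 0, 0, 0, 0, 1], [0, 0, 0, 0, 0, 0, 1]],
  ],
)

```text
time: 30.75
ee_pos: [650.5, 219.1, 20.2]
tool_rot: [-180.0, -0.0, 9.8]
force: [-0.1, 0.4, 0.5]
finger_gap: 87.5
```

Request:
play_rows(
  moves=[
    [[0, 0, -1, 0, 0, 0, 1], [0, 0, -3, 0, 0, 0, 1], [0, 0, -4, 0, 0, 0, 1], [0, 0, -4, 0, 0, 0, 1], [0, 0, -4, 0, 0, 0, 1]],
  ],
)

```text
time: 31.25
ee_pos: [650.4, 219.1, 182.8]
tool_rot: [-180.0, -0.0, 9.8]
force: [0.9, -0.2, -0.3]
finger_gap: 88.1
```

Request:
play_rows(
  moves=[
    [[0, 3, -2, 0, 0, 0, 1], [0, 4, -4, 0, 0, 0, 1], [0, 0, 0, 0, 0, 0, 1], [0, 0, 0, 0, 0, 0, 1]],
  ],
)

```text
time: 31.65
ee_pos: [662.3, 154.1, 237.5]
tool_rot: [-180.0, -0.2, 9.7]
force: [-0.3, -0.2, 0.4]
finger_gap: 87.9
```

```bash
python3 - <<'E'
from h import *
c,P,T,s=wcloud(); save(c,'w10'); print(s['ee_pos'],s['tool_rot'])
h=cv2.cvtColor(c['frame'],cv2.COLOR_RGB2HSV).astype(int);ok=(c['depth']>0)
near=ok&(np.hypot(P[...,0]-649,P[...,1]-218)<120)
m=near&(h[...,0]>95)&(h[...,0]<125)&(h[...,1]>120)&(P[...,2]>2)&(P[...,2]<32)
def R(p,n): print(n,len(p),cv2.minAreaRect(p[:,:2].astype(np.float32)),np.percentile(p[:,2],[5,50,95]))
R(P[m],'rest')
R(P[near&(h[...,1]<90)&(P[...,2]>28)&(P[...,2]<40)],'book')
S=capture('scene');save(S,'end'); cv2.imwrite('pics/end.png',cv2.resize(S['frame'][:,:,::-1],(800,600)))
P=cloud(S);ok=S['depth']>0
B=lambda x,y,r,a,b: P[ok&(np.hypot(P[...,0]-x,P[...,1]-y)<r)&(P[...,2]>a)&(P[...,2]<b)]
R(B(584,102,25,70,100),'glue');R(B(350,158,40,50,75),'caps');R(B(434,347,35,50,70),'roll');R(B(442,-219,40,70,90),'stamp')
E
```

```text
[662.2548566  154.13702454 237.49297186] [-1.79995550e+02 -1.63866522e-01  9.65545998e+00]
rest 957 ((649.4742431640625, 220.08734130859375), (47.87982177734375, 184.09996032714844), 9.648110389709473) [11.45562582 14.20486474 26.12903932]
book 7431 ((648.1494140625, 225.31619262695312), (192.00123596191406, 163.7706756591797), 54.81951904296875) [31.63023366 32.94412213 34.27009184]
glue 109 ((584.4194946289062, 103.59626770019531), (26.028194427490234, 28.630674362182617), 71.14817810058594) [72.22599023 84.68884448 87.76672767]
caps 125 ((349.0643005371094, 158.28274536132812), (30.237516403198242, 30.589683532714844), 7.193482398986816) [52.22189922 60.43523913 63.55946917]
roll 288 ((432.3775939941406, 346.0921630859375), (57.517337799072266, 55.676815032958984), 61.31303787231445) [52.70069928 62.0211557  65.00705767]
stamp 415 ((440.1847839355469, -219.9039306640625), (52.32967758178711, 34.69688415527344), 86.42459106445312) [73.46358666 81.52554765 84.29927719]
```

View pics/end.png

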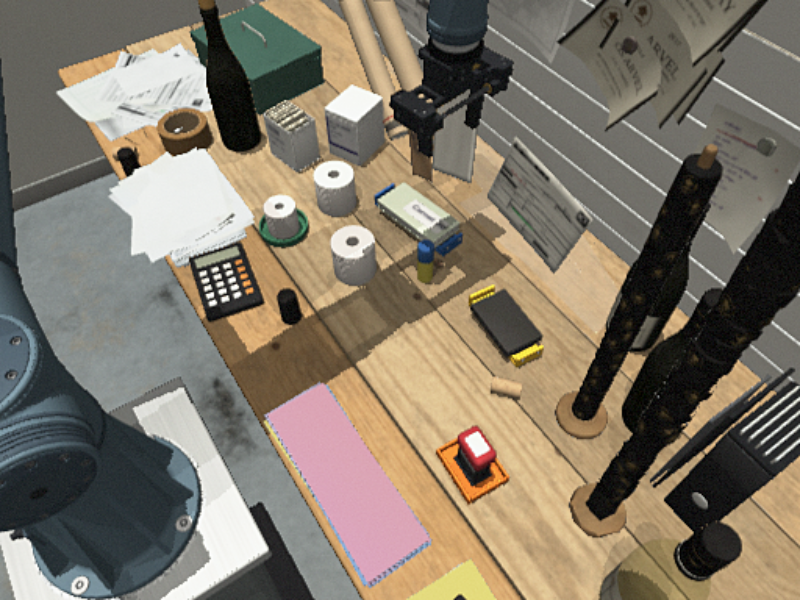

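Everything is in place: book at (420,212) on the blue rest, case at (507,322), roll at (280,218), stamp at (476,450). The robot touches nothing. Handing in.

```bash
python3 -c "
from cell import sign_off; print(sign_off())"
```

```text
the job is handed in; nothing more can be done
None
```

The pile is taken apart and all four things are in their places. I handed the job in at about 32 s of robot time; no verdict came back.

What I did: I moved the stamp to the tray, the roll to the dish, the case to the yellow rest and the book to the blue rest, in that order. I lowered each one until the wrist force showed contact before letting go.

Last checks:
- **Stamp:** upright, within about 2 mm of the tray centre.
- **Roll:** upright, within about 2 mm of the dish centre.
- **Case:** about 1 mm from its rest's centre, in line within 1°, with its top at z 28.5 mm.
- **Book:** its top is at z 33 mm, right for lying flat on the deck. Its rectangle fit failed because other points got into it. I judged its position from the release pose, about 1–2 mm and under 1° off the rest, and from the last picture.
- **Glue stick and capsule sleeve:** unmoved, within about 1.5 mm of their first measurement.

The fixed cameras put heights and positions about 2–4 mm apart from each other. I used the wrist camera for the close corrections.

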